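# Set the stop on the sawing board and hold the strip for the cut

### The arm

A 6-joint arm with a two-finger parallel gripper is mounted at the origin on a cart in front of the work surface, level with it; the furniture and walls round the work are solid. World frame = base frame: x ahead of the robot, y to its left, z up, the work surface at z = 0. Lengths are in m, angles in rad, forces in N, time in s.
With the tool pointing down it reaches from about 0.375 to 0.925 m from the base axis. Payload 5.7 kg.
Tool frame: the origin (TCP) lies between the finger pads; the fingertips stand 11 mm ahead of it and the grasp point (between the pads) lies 8 mm behind it; z points along the fingers, x is the direction in which the jaws open and shut, and the axes are right-handed (so a half turn about z gives the same grasp; the last joint's range is limited). The gripper opens to 88 mm and grips with 3 to 60 N. Pads are 20 mm wide; open, the fingers measure 115 mm over their backs; the gripper's body (75 mm by 178 mm) begins 61 mm behind the grasp point.
Start: joints at [0.999, 0.359, 1.51, -0, 1.272, -0.115], TCP at [0.265, 0.538, 0.234] pointing down, gripper open.
Joint ranges: [-2.97, 2.97], [-1.01, 2.36], [0.21, 2.38], [-0.96, 4.11], [0.2, 2.71], [-2.98, 2.98]. Speed limits (rad/s): [2.39, 2.39, 3.14, 3.14, 3.14, 3.14].

### API

Orientations are given as a rotation vector (axis times angle).
In Python, from station import env, vision gives the robot as it stands.
- The arm moves only by the tool jog_arm, never from a script. Its argument "deltas" is a list of rows, each an object with "dp": the shift along the tool's x, y, z in m, a list of three; "angular": the turn, a rotation vector about the tool's x, y, z in rad, a list of three; "fingers": the closure, from 0 (fully open) to 1 (shut). A call has 1 to 20 rows; each row is the pose to reach, as a shift and turn from the pose commanded when the call began, along the tool's axes at that moment; what a row does not reach only later rows make up. A row lasts 1/8 s, in which the tool goes at most 62.5 mm and 10.7 degrees, less where a joint would pass 70% of its speed; a pose out of reach is approached as far as the arm can. A call with a gripper value outside its range is refused whole. The fingers move at their own pace and stop on an object; the grip force is fixed at half the most. Time passes only in rows, so rows that repeat a pose let the fingers close. It gives the time, the measured TCP pose, the force and the opening at its end, in the units of the state.
- env.read_state(): the state, without advancing time (a new reading comes with each control period).
- vision.camera(name): name is "scene" or "top"; returns a dict with "frame" (400x640x3 uint8, red, green, blue), "z_map" (400x640 float32, m along the optical axis (not along the pixel's ray), 0 where there is no reading), "fx", "fy", "cx", "cy" (pixels), "k1" (the pictures are not rectified: a ray, as slopes to the right and down, at radius r is drawn at 1 + k1 r^2 times it, then the intrinsics apply), "xyz" and "attitude" of the camera in the world. Camera axes: x right, y down, z forward; pixel columns grow to the right and rows downward; lengths in m; the calibration is good to about 2 mm. A picture is of the moment at which its call begins.
- env.close_job(): hands the job in, once; it reports no verdict.
The state is a dict: "time": time; "qpos": joint angles; "qd": joint speeds; "tau": joint torques, N m; "position": TCP position; "tcp_rot": TCP orientation; "contact_force": force on the tool from outside, world axes, zero at the start; "torque": the same for the moment, N m; "grip_width": finger opening in m.
Only numpy, scipy, OpenCV 4.12 (cv2) and the standard library are available. Lean on these libraries where they do the work, as an engineer would, in place of code of your own. Each camera call takes 0.05 s, during which the arm holds its last target.

### The job

Seat the dark drilled stop block fully down over the two steel pegs of the sawing board, let it go, then lay the pale wooden strip flat on the board with one end up against the stop block. With one diagonal push, forward and down, press the strip firmly and flush against the back fence and the bed together and finish while holding it like that for the saw: do not let go at the end. Do not disturb the orange-brown block and the pencil.

Things in the scene. Friction and masses are not known exactly. Their poses are not given: they have to be found in the camera images.
- strip: Plain pale wooden strip to be sawn, loose, 70 g, 30 x 150 x 22 mm (x, y, z), lying flat on the desk in front of the sawing board. Origin at its centre, y along its length, z up. Either end may go against the stop. In its final place on the board its centre is 15 mm in front of the fence face, 75 mm from the stop's face and 11 mm above the bed. It slides on the bed with a friction coefficient of 0.5 to 0.7; a diagonal push of 15 to 20 N on its near upper edge holds it well.
- stop_block: Dark wooden stop block, loose, 90 g, 60 x 40 x 38 mm (x, y, z), standing on the front part of the sawing board's bed. Origin at its centre, z up. Two upright holes of 12 mm diameter go right through it, at x = +16 and -16 mm on its middle line. It may be seated either way round.
- board_bed: Bed of the sawing board, a plywood slab 130 x 230 x 18 mm (x, y, z) fixed to the desk. Origin at the centre of its underside, on the desk top; z up, x towards the fence, y along the fence. Bed top 18 mm above the desk. At the start the stop block stands on it.
- board_fence: Fence fixed along the far (+x) edge of the bed. Its origin and axes are those of board_bed. The fence is 22 mm thick, rises 30 mm above the bed, runs the whole 230 mm length, and has a 2 mm saw slot 110 mm from the stop's face; its working face is the plane x = +43 mm of this frame and looks to -x.
- stop_seat (a point): Point on the bed top midway between the two fixed upright steel pegs, at the +y (left) end of the board (at x = 10, y = +88 mm in the frame of board_bed, same axes). Pegs: 10 mm diameter, 14 mm high with tapered tips, at x = +16 and -16 mm from this point. The seated stop block has its centre 19 mm above this point, its long side along x, its end 3 mm clear of the fence.
- corner (a point): Point on the bed top where the fence's face meets the plane of the seated stop block's -y face, the one that stops the strip (at x = 43, y = +68 mm in the frame of board_bed, same axes: x into the fence, y along it towards the stop, z up). The strip belongs at x < 0, y < 0, z > 0 of it.
- wax_block: Bystander: loose solid orange-brown block 30 x 56 x 22 mm without holes, on the desk behind the board. Origin at the centre of its underside. Leave it alone.
- pencil: Bystander: loose pencil 8 x 180 x 8 mm on the dark mat to the left. Origin at the centre of its underside. Leave it alone.

How it is judged:
By the outcome, as a careful person would: the job done as asked, in the order asked, and still so for the second after the job is handed in, while the arm keeps its last pose, push and grip.
It also fails if it takes over 62 s, if anything falls off the work surface, if the arm or the gripper's body presses on something with over 40 N, if the wrist force passes 120 N, or if a joint passes its speed limit or range.

## Working session

There is one attempt and no reset: what is moved stays moved. The work goes in short steps, Python scripts to look and compute and a tool call to move; the robot and the scene stay as the last step left them, time stands still between calls to the robot, and variables do not carry over. Pictures are saved under pics/ and viewed, and the job is handed in when it is done.

Besides the shell and the picture viewer there is one more tool, called after "Request:" as name(argument=value, ...) on one line, values as JSON. jog_arm: Moves the arm, as the interface text tells. Its arguments: {"type":"object","properties":{"deltas":{"type":"array","items":{"type":"object","properties":{"dp":{"type":"array","items":{"type":"number"}},"angular":{"type":"array","items":{"type":"number"}},"fingers":{"type":"number"}}}}},"required":["deltas"]}

```bash
ls; mkdir -p pics; python3 - <<'E'
from station import env, vision
import cv2,numpy as np
print(env.read_state())
for n in("scene","top"):
    c=vision.camera(n); cv2.imwrite(f"pics/{n}0.png",c["frame"][:,:,::-1]); print({k:v for k,v in c.items() if k not in("frame","z_map")})
    np.savez(f"{n}0.npz",**c)
E
```

```text
pics
{'time': 0.0, 'qpos': array([ 9.98900573e-01,  3.59493072e-01,  1.51143977e+00, -1.29079119e-05,
        1.27246497e+00, -1.15095938e-01]), 'qd': array([ 0.00060054,  0.00020979, -0.00169883, -0.00083779,  0.00078368,
       -0.00137972]), 'tau': array([-1.05775744e-03, -5.15360785e+01, -2.70734543e+01,  6.75191218e-02,
        3.47586419e-02, -1.32267141e-04]), 'position': array([0.26429281, 0.53791288, 0.23281387]), 'tcp_rot': array([ 2.66605885e+00,  1.66036384e+00, -2.55422132e-03]), 'contact_force': array([0.0822577 , 0.19346334, 0.33284729]), 'torque': array([-0.02242978,  0.03294763,  0.03041565]), 'grip_width': 0.08784670754400102}
{'fx': 427.086927829773, 'fy': 427.086927829773, 'cx': 312.3328237052662, 'cy': 202.80798183806843, 'k1': -0.0776509445316976, 'xyz': array([1.2581779 , 0.18785051, 0.46716396]), 'attitude': array([-1.69511152, -1.40015062,  0.78058586])}
{'fx': 391.7180950405575, 'fy': 391.7180950405575, 'cx': 321.87546637925107, 'cy': 197.25761571689728, 'k1': -0.004997516423421652, 'xyz': array([0.44066345, 0.37892499, 0.91099564]), 'attitude': array([-2.16814186,  2.13117917, -0.15670209])}
```

View pics/scene0.png

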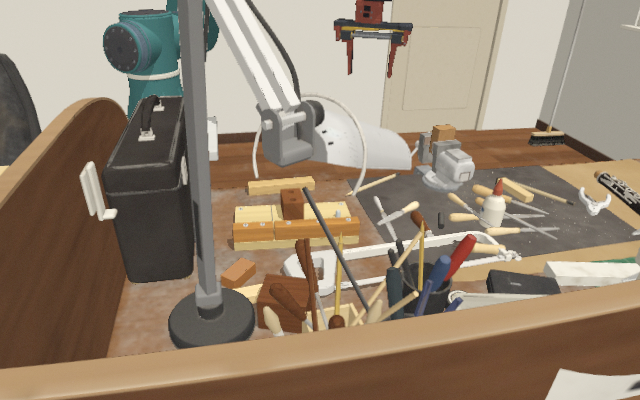

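View pics/top0.png

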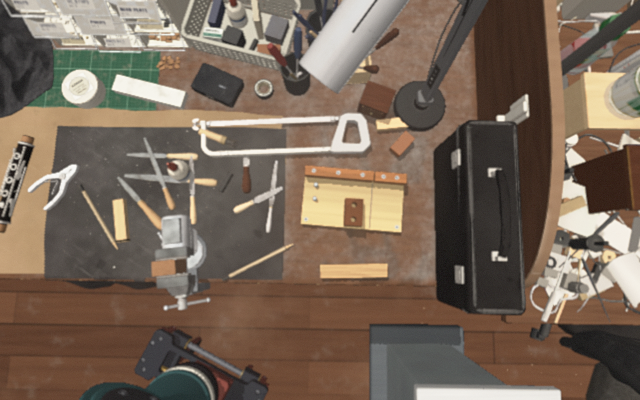

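```bash
cat > h.py <<'E'
import numpy as np,cv2
from scipy.spatial.transform import Rotation as R
def load(n): 
    return dict(np.load(f"{n}.npz"))
def rays(c,uv):
    uv=np.atleast_2d(np.array(uv,float))
    K=np.array([[c["fx"],0,c["cx"]],[0,c["fy"],c["cy"]],[0,0,1.]])
    p=cv2.undistortPoints(uv.reshape(-1,1,2),K,np.array([c["k1"],0,0,0,0.])).reshape(-1,2)
    d=np.c_[p,np.ones(len(p))]
    return d@R.from_rotvec(c["attitude"]).as_matrix().T
def plane(c,uv,z):
    d=rays(c,uv); o=c["xyz"]; return o+d*((z-o[2])/d[:,2])[:,None]
def cloud(c):
    v,u=np.mgrid[0:400,0:640]; d=rays(c,np.c_[u.ravel(),v.ravel()])
    return (c["xyz"]+d*c["z_map"].reshape(-1,1)).reshape(400,640,3)
def proj(c,P):
    Rm=R.from_rotvec(c["attitude"]).as_matrix(); p=(np.atleast_2d(P)-c["xyz"])@Rm; s=p[:,:2]/p[:,2:]
    s=s*(1+c["k1"]*(s**2).sum(1,keepdims=True)); return s*[c["fx"],c["fy"]]+[c["cx"],c["cy"]]
E
python3 - <<'E'
from h import *
c=load("top0"); C=cloud(c)
f=c["frame"][:,:,::-1]
cv2.imwrite("pics/topz.png",cv2.resize(f[150:290,290:420],None,fx=5,fy=5,interpolation=cv2.INTER_CUBIC)[:600])
for uv in [(354,212),(353,271),(330,215),(390,200),(420,250),(270,265),(470,210),(401,144),(350,172),(316,185),(340,50),(440,60)]:
    print(uv,C[uv[1],uv[0]].round(4), f[uv[1],uv[0]])
# max heights over the region
m=(C[...,2]>0.06)&(c["z_map"]>0)
for x0 in np.arange(.2,.9,.1):
    print(round(x0,1),[round(float(np.max(C[...,2][(C[...,0]>x0)&(C[...,0]<x0+.1)&(C[...,1]>y0)&(C[...,1]<y0+.1)&(c["z_map"]>0)],initial=-1)),2) for y0 in np.arange(-.1,.8,.1)])
E
```

```text
(354, 212) [0.5312 0.3056 0.0556] [ 65  92 138]
(353, 271) [0.4024 0.3044 0.0242] [136 191 231]
(330, 215) [0.5272 0.3573 0.0201] [159 220 241]
(390, 200) [0.5641 0.2199 0.0202] [151 208 233]
(420, 250) [ 0.4516  0.1476 -0.001 ] [ 80 102 132]
(270, 265) [0.4119 0.492  0.0056] [74 80 87]
(470, 210) [0.5219 0.1102 0.2119] [86 91 96]
(401, 144) [0.697  0.1932 0.0208] [ 96 128 184]
(350, 172) [0.6225 0.3143 0.0466] [ 95 142 207]
(316, 185) [0.5938 0.3904 0.0334] [189 193 189]
(340, 50) [0.7816 0.3508 0.2902] [200 207 210]
(440, 60) [0.7993 0.1621 0.2287] [69 71 75]
0.2 [0.0, -0.73, -0.73, -0.73, -0.73, 0.44, 0.51, 0.35, -0.73]
0.3 [0.18, 0.22, 0.22, 0.03, 0.03, 0.01, 0.62, 0.35, 0.14]
0.4 [0.26, 0.26, 0.22, 0.03, 0.03, 0.02, 0.02, 0.14, 0.14]
0.5 [0.29, 0.28, 0.22, 0.06, 0.06, 0.02, 0.03, 0.1, 0.1]
0.6 [0.3, 0.29, 0.22, 0.05, 0.05, 0.05, 0.03, 0.11, 0.11]
0.7 [0.3, 0.3, 0.42, 0.28, 0.3, 0.27, 0.03, 0.03, 0.03]
0.8 [0.3, 0.3, 0.4, 0.33, 0.33, 0.27, 0.08, 0.07, 0.17]
```

View pics/topz.png

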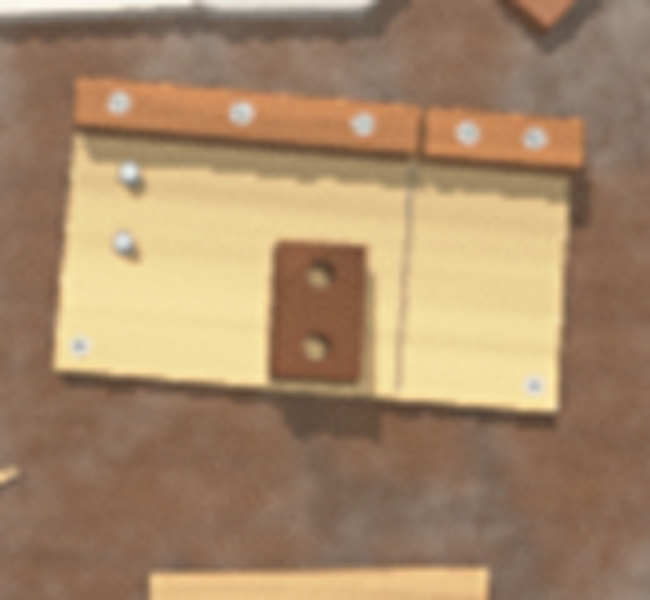

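```bash
cat > seg.py <<'E'
from h import *
def rect(c,mask,z,name):
    n,l,s,ce=cv2.connectedComponentsWithStats(mask.astype(np.uint8)); i=1+np.argmax(s[1:,4]); m=(l==i).astype(np.uint8)
    k=cv2.findContours(m,cv2.RETR_EXTERNAL,cv2.CHAIN_APPROX_NONE)[0]; k=max(k,key=cv2.contourArea).reshape(-1,2).astype(float)
    P=plane(c,k,z)[:,:2]
    r=cv2.minAreaRect((P*1000).astype(np.float32)); print(name,s[i],"c",np.round(r[0],1),"sz",np.round(r[1],1),"ang",round(r[2],2)); return r,m
def hsv(c): return cv2.cvtColor(c["frame"],cv2.COLOR_RGB2HSV).astype(int)
E
python3 - <<'E'
from seg import *
c=load("top0"); H=hsv(c)
for uv in [(354,205),(353,271),(330,215),(350,172),(390,200),(420,250),(330,172)]: print(uv,H[uv[1],uv[0]])
sub=np.zeros((400,640),bool); sub[155:245,295:412]=1
ss=np.zeros((400,640),bool); ss[255:285,310:400]=1
h,s,v=H[...,0],H[...,1],H[...,2]
wood=(h>=15)&(s>60)&(v>150)
r1,m1=rect(c,sub&(h<15)&(v>170)&(s>90),.048,"fence")
r2,m2=rect(c,sub&wood,.018,"bed")
blk=np.zeros_like(sub); blk[193:230,340:368]=1
r3,m3=rect(c,blk&(v<160)&(s>110),.056,"stop")
r4,m4=rect(c,ss&(s>70)&(v>170),.022,"strip")
o=np.zeros((400,640,3),np.uint8);o[...,0]=m1*255+m3*200;o[...,1]=m2*255;o[...,2]=m4*255+m3*200
cv2.imwrite("pics/m0.png",cv2.resize(o[150:290,290:420],None,fx=4,fy=4))
g=c["frame"].astype(int)
for (x,y) in [(290+130/5,150+173/5),(290+123/5,150+243/5),(290+320/5,150+275/5),(290+316/5,150+348/5)]:
    x0,y0=int(x)-3,int(y)-3; print(g[y0:y0+8,x0:x0+7,2])
E
```

```text
(354, 205) [ 18  98 161]
(353, 271) [ 17 105 231]
(330, 215) [ 22  87 241]
(350, 172) [ 13 138 207]
(390, 200) [ 21  90 233]
(420, 250) [ 13 100 132]
(330, 172) [ 13 139 193]
fence [305 166  69  14 547] c [622.  339.5] sz [153.8  21.3] ang 86.17
bed [ 300  177  104   56 4145] c [552.7 307. ] sz [233.1 108.9] ang 85.97
stop [344 199  19  28 467] c [530.4 307.8] sz [59.7 39.5] ang 0.14
strip [320 263  68  15 947] c [404.5 302.9] sz [ 30.8 150.1] ang 1.0
[[103 104 107 107 100  99 100]
 [119 134 152 149 119 105 101]
 [146 181 213 207 163 124 117]
 [154 197 228 225 175 141 139]
 [143 174 202 189 146 126 137]
 [133 138 140 131 109 106 127]
 [139 133 119 103  97 100 126]
 [148 143 131 110 102 114 134]]
[[154 152 153 153 151 153 153]
 [153 154 162 174 165 156 153]
 [150 159 193 216 203 169 152]
 [149 160 203 223 206 162 142]
 [150 151 175 188 170 132 129]
 [155 147 145 137 122 108 112]
 [160 157 148 134 118 107 113]
 [160 159 160 153 142 132 131]]
[[ 65  58  55  53  53  59  62]
 [ 67  66  63  58  48  49  61]
 [ 76  89  92  81  57  51  58]
 [ 79 100 107  99  73  59  58]
 [ 74  91 103 100  83  63  64]
 [ 65  74  81  83  73  64  62]
 [ 62  67  65  67  66  65  64]
 [ 62  61  64  62  62  64  64]]
[[ 64  62  57  54  57  62  61]
 [ 66  71  68  62  50  53  58]
 [ 78  93  98  90  69  52  58]
 [ 79 102 114 110  90  61  58]
 [ 70  97 110 114  93  69  59]
 [ 67  82  98  99  85  64  62]
 [ 63  68  70  73  66  67  65]
 [ 61  64  63  59  63  63  62]]
```

View pics/m0.png

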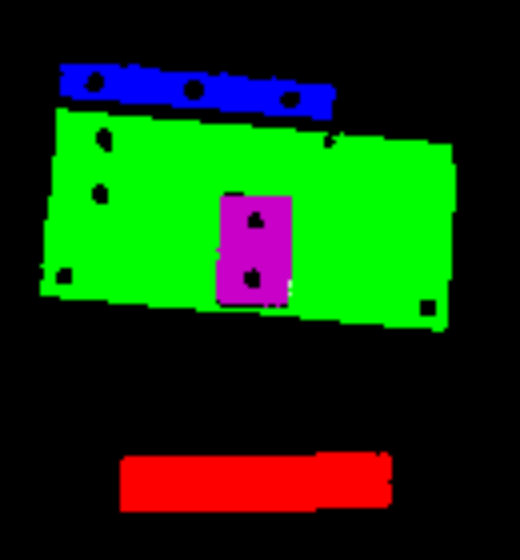

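```bash
python3 - <<'E'
from seg import *
c=load("top0"); H=hsv(c); g=c["frame"].astype(float)
# upsample for subpixel
def blob(x,y,w=4):
    x0,y0=int(round(x))-w,int(round(y))-w
    p=g[y0:y0+2*w+1,x0:x0+2*w+1]; wt=np.clip(p[...,2]-160,0,None)
    yy,xx=np.mgrid[y0:y0+2*w+1,x0:x0+2*w+1]; return (wt*xx).sum()/wt.sum(),(wt*yy).sum()/wt.sum()
a=blob(316,184.6,3);b=blob(314.6,198.6,3)
A=plane(c,[a],.032)[0];B=plane(c,[b],.032)[0]
print(a,b,A,B,np.linalg.norm(A-B),np.degrees(np.arctan2(*(A-B)[[1,0]])),(A+B)/2)
h,s,v=H[...,0],H[...,1],H[...,2]
sub=np.zeros((400,640),bool); sub[155:245,295:412]=1
m=(sub&(h<16)&(v>150)&(s>105)).astype(np.uint8); m[190:]=0
m=cv2.morphologyEx(m,cv2.MORPH_CLOSE,np.ones((5,5),np.uint8))
r,_=rect(c,m,.048,"fence"); print(np.round(cv2.boxPoints(r),1))
bm=(sub&(h>=15)&(s>60)&(v>150)).astype(np.uint8)
r,_=rect(c,bm,.018,"bed"); print(np.round(cv2.boxPoints(r),1))
# predictions from pegs
yaw=np.radians(-4.0)
ex=np.array([np.cos(yaw),np.sin(yaw)]);ey=np.array([-np.sin(yaw),np.cos(yaw)])
O=((A+B)/2)[:2]-.010*ex-.088*ey
print("O",O)
for q in [(43,115),(43,-115),(65,115),(65,-115),(-65,115),(-65,-115)]: print(q,(O+q[0]/1000*ex+q[1]/1000*ey).round(4))
print("stop blob boxes")
E
```

```text
(np.float64(315.2664974619289), np.float64(183.9010152284264)) (np.float64(314.0894308943089), np.float64(197.64769647696477)) [0.5964974  0.39212487 0.032     ] [0.56483542 0.39418403 0.032     ] 0.03172886499743582 -3.7210277571491868 [0.58066641 0.39315445 0.032     ]
fence [305 165 102  18 994] c [618.9 302.3] sz [229.   22.9] ang 85.89
[[599.3 188.9]
 [622.1 187.2]
 [638.5 415.7]
 [615.7 417.3]]
bed [ 300  177  104   56 4145] c [552.7 307. ] sz [233.1 108.9] ang 85.97
[[490.2 194.6]
 [598.8 186.9]
 [615.2 419.5]
 [506.6 427.1]]
O [0.5645522  0.30606638]
(43, 115) [0.6155 0.4178]
(43, -115) [0.5994 0.1883]
(65, 115) [0.6374 0.4163]
(65, -115) [0.6214 0.1868]
(-65, 115) [0.5077 0.4253]
(-65, -115) [0.4917 0.1959]
stop blob boxes
```

```bash
cat > d.py <<'E'
from h import *
from station import env
def tool(jaw_deg,pitch_deg=0):
    """tool down, jaw axis at jaw_deg in world; pitch about jaw axis"""
    a=np.radians(jaw_deg); x=np.array([np.cos(a),np.sin(a),0]); z=np.array([0,0,-1.]); y=np.cross(z,x)
    return R.from_matrix(np.c_[x,y,z])*R.from_rotvec([np.radians(pitch_deg),0,0])
def delta(pos,rot,quiet=False):
    s=env.read_state(); Rc=R.from_rotvec(s["tcp_rot"])
    dp=Rc.inv().apply(np.array(pos)-s["position"]); w=(Rc.inv()*rot).as_rotvec()
    print("t",s["time"],"pos",s["position"].round(4),"dp",dp.round(4),"ang",w.round(4),"F",s["contact_force"].round(1),"w",round(s["grip_width"],4))
E
python3 - <<'E'
from d import *
delta([.5304,.3078,.15],tool(88.8)); delta([.5304,.3078,.036],tool(88.8))
c=load("top0"); f=c["frame"][:,:,::-1]
big=cv2.resize(f[193:232,338:372],None,fx=14,fy=14,interpolation=cv2.INTER_CUBIC); cv2.imwrite("pics/blk.png",big)
# block edges via HoughLines-like: fit line to left/right boundary of darkness per row
g=f[...,0].astype(float)*0+f[...,1]
L=[];Rr=[]
for r in range(201,226):
    row=g[r,338:374]; 
    d=np.diff(row); 
    i=np.argmin(d[:12]); w=-np.clip(d[max(i-1,0):i+2],None,0); L.append((338+.5+(w*np.arange(max(i-1,0),i+2)).sum()/w.sum(),r))
    j=18+np.argmax(d[18:]); w=np.clip(d[j-1:j+2],0,None); Rr.append((338.5+(w*np.arange(j-1,j+2)).sum()/w.sum(),r))
for E in(L,Rr):
    P=plane(c,E,.056); l=cv2.fitLine((P[:,:2]*1000).astype(np.float32),cv2.DIST_HUBER,0,.01,.01).ravel(); print(l, np.degrees(np.arctan2(l[1],l[0])))
E
```

```text
t 0.1 pos [0.2643 0.538  0.2329] dp [-0.0891  0.3403  0.083 ] ang [-0.0005  0.0016 -0.4358] F [-0.6 -0.9 -0.1] w 0.0881
t 0.1 pos [0.2643 0.538  0.2329] dp [-0.0889  0.3403  0.197 ] ang [-0.0005  0.0016 -0.4358] F [-0.6 -0.9 -0.1] w 0.0881
[ 9.9963981e-01 -2.6838124e-02  5.2950488e+02  3.2866248e+02] -1.5378959
[9.9995142e-01 9.8566003e-03 5.2565741e+02 2.8261923e+02] 0.5647507
```

Request:
jog_arm(deltas=[{"dp": [-0.0446, 0.17, 0.04], "angular": [0, 0, -0.2], "fingers": 0}, {"dp": [-0.089, 0.34, 0.083], "angular": [0, 0.0016, -0.436], "fingers": 0}, {"dp": [-0.089, 0.34, 0.083], "angular": [0, 0.0016, -0.436], "fingers": 0}, {"dp": [-0.089, 0.34, 0.083], "angular": [0, 0.0016, -0.436], "fingers": 0}, {"dp": [-0.089, 0.34, 0.083], "angular": [0, 0.0016, -0.436], "fingers": 0}, {"dp": [-0.089, 0.34, 0.083], "angular": [0, 0.0016, -0.436], "fingers": 0}, {"dp": [-0.089, 0.34, 0.083], "angular": [0, 0.0016, -0.436], "fingers": 0}, {"dp": [-0.089, 0.34, 0.083], "angular": [0, 0.0016, -0.436], "fingers": 0}])

```text
time: 1.1
position: [0.5299, 0.3085, 0.1502]
tcp_rot: [-2.244, -2.196, -0.0]
contact_force: [-0.8, 1.0, 0.3]
grip_width: 0.0876
```

```bash
python3 - <<'E'
from d import *
from station import vision
delta([.5304,.3080,.036],tool(88.8))
for n in("scene","top"):
    c=vision.camera(n); np.savez(f"{n}1.npz",**c)
    f=c["frame"][:,:,::-1]; cv2.imwrite(f"pics/{n}1.png",f)
print(env.read_state()["qpos"])
E
```

```text
t 1.1 pos [0.5299 0.3085 0.1502] dp [-0.0007  0.0006  0.1142] ang [-0.0012 -0.0014 -0.0008] F [-0.8  1.   0.3] w 0.0876
[ 0.41539022  0.4588398   1.57276406  0.00175966  1.10952805 -1.13653842]
```

View pics/scene1.png

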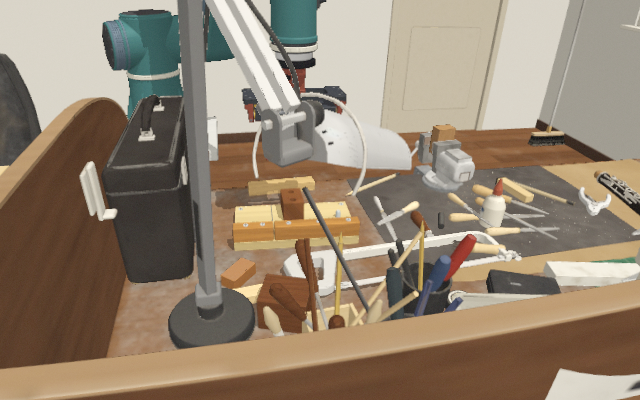

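View pics/top1.png

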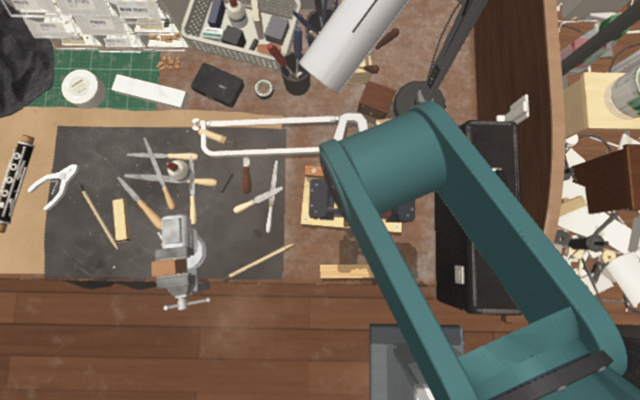

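```bash
python3 - <<'E'
from h import *
from scipy.spatial import cKDTree
c=load("top1"); C=cloud(c); c0=load("top0"); C0=cloud(c0)
ch=(c["z_map"]>0)&(c0["z_map"]>0)&(C[...,2]-C0[...,2]>.05)&(C[...,2]>.08)
arm=C[ch]; 
s1=load("scene1");s0=load("scene0");D=cloud(s1);D0=cloud(s0)
ca=(s1["z_map"]>0)&(np.abs(s1["z_map"]-s0["z_map"])>.05); arm2=D[ca&(D[...,0]>.2)&(D[...,1]>-.1)]
arm=np.r_[arm,arm2]
obs=np.r_[C0[(C0[...,2]>.1)&(c0["z_map"]>0)&(C0[...,0]>.5)&(C0[...,1]<.6)],D0[(D0[...,2]>.1)&(s0["z_map"]>0)&(D0[...,0]>.5)&(D0[...,0]<1.1)&(~ca)]]
d,i=cKDTree(obs).query(arm); 
for k in np.argsort(d)[:400:40]: print(d[k].round(3),arm[k].round(3),obs[i[k]].round(3))
print(arm[:,0].max(), arm[np.argmax(arm[:,0])])
E
```

```text
0.0 [0.675 0.024 0.212] [0.675 0.024 0.212]
0.001 [ 0.894 -0.003  0.251] [ 0.894 -0.002  0.251]
0.001 [0.943 0.273 0.318] [0.943 0.272 0.318]
0.001 [0.807 0.151 0.289] [0.807 0.151 0.291]
0.001 [0.861 0.472 0.142] [0.86  0.472 0.143]
0.002 [ 0.819 -0.002  0.267] [ 0.819 -0.001  0.269]
0.006 [ 0.915 -0.001  0.095] [ 0.917 -0.002  0.1  ]
0.02 [1.12  0.175 0.287] [1.1   0.176 0.293]
0.026 [1.12  0.163 0.282] [1.1   0.176 0.293]
0.034 [0.808 0.143 0.066] [0.807 0.144 0.1  ]
1.180729231096327 [1.18072923 0.34165316 0.32628455]
```

```bash
python3 - <<'E'
from seg import *
from scipy.spatial import cKDTree
c=load("top1"); C=cloud(c); c0=load("top0"); C0=cloud(c0)
H=hsv(c); ch=(H[...,0]>80)&(H[...,0]<100)&(H[...,1]>80)&(c["z_map"]>0)&(C[...,2]>.1)&(C[...,0]>.3)&(C[...,1]>0)
arm=C[ch]; print(len(arm),arm[:,0].max(),np.percentile(arm,[0,5,50,95,100],axis=0).round(2))
s0=load("scene0");D0=cloud(s0)
def clean(z): return cv2.morphologyEx((cv2.Laplacian(z,cv2.CV_32F,ksize=1).__abs__()<.02).astype(np.uint8),cv2.MORPH_ERODE,np.ones((2,2)))>0
k1=(c0["z_map"]>0)&clean(c0["z_map"])&(C0[...,2]>.1)&(C0[...,0]>.6)&(C0[...,1]<.6)
k2=(s0["z_map"]>0)&clean(s0["z_map"])&(D0[...,2]>.1)&(D0[...,0]>.6)&(D0[...,0]<1.05)&(D0[...,1]>0.05)&(D0[...,1]<.6)
obs=np.r_[C0[k1],D0[k2]]
for lo in np.arange(.1,.9,.1):
    o=obs[(obs[:,2]>lo)&(obs[:,2]<lo+.1)]; print(round(lo,1),len(o), o[np.argsort(o[:,0])[:200:50]].round(2).tolist())
d,i=cKDTree(obs).query(arm); 
for k in np.argsort(d)[:400:60]: print(d[k].round(3),arm[k].round(3),obs[i[k]].round(3))
E
```

```text
29600 0.6685172276138975 [[0.33 0.07 0.2 ]
 [0.36 0.2  0.55]
 [0.41 0.24 0.62]
 [0.54 0.32 0.67]
 [0.67 0.36 0.68]]
0.1 13509 [[0.6, -0.22, 0.18], [0.6, 0.12, 0.11], [0.6, 0.12, 0.1], [0.61, -0.21, 0.16]]
0.2 19365 [[0.6, 0.11, 0.21], [0.6, 0.06, 0.21], [0.6, 0.09, 0.21], [0.6, 0.03, 0.21]]
0.3 11347 [[0.71, -0.14, 0.3], [0.73, -0.14, 0.31], [0.79, 0.16, 0.32], [0.79, 0.16, 0.37]]
0.4 2777 [[0.79, 0.16, 0.41], [0.79, 0.16, 0.41], [0.8, 0.18, 0.42], [0.8, 0.15, 0.43]]
0.5 0 []
0.6 0 []
0.7 0 []
0.8 0 []
0.0 [0.669 0.114 0.201] [0.669 0.114 0.201]
0.274 [0.576 0.268 0.56 ] [0.795 0.179 0.422]
0.28 [0.572 0.271 0.562] [0.795 0.179 0.422]
0.283 [0.569 0.274 0.563] [0.795 0.179 0.422]
0.286 [0.571 0.306 0.546] [0.795 0.179 0.422]
0.288 [0.563 0.282 0.558] [0.795 0.179 0.422]
0.29 [0.563 0.29  0.557] [0.795 0.179 0.422]
```

Request:
jog_arm(deltas=[{"dp": [-0.0005, 0.0005, 0.05], "fingers": 0}, {"dp": [-0.0005, 0.0005, 0.09], "fingers": 0}, {"dp": [-0.0005, 0.0005, 0.114], "fingers": 0}, {"dp": [-0.0005, 0.0005, 0.114], "fingers": 0}, {"dp": [-0.0005, 0.0005, 0.114], "fingers": 1}, {"dp": [-0.0005, 0.0005, 0.114], "fingers": 1}, {"dp": [-0.0005, 0.0005, 0.114], "fingers": 1}, {"dp": [-0.0005, 0.0005, 0.114], "fingers": 1}, {"dp": [-0.0005, 0.0005, 0.114], "fingers": 1}, {"dp": [-0.0005, 0.0005, 0.114], "fingers": 1}])

```text
schema error: expected keys dp, angular, fingers
```

Request:
jog_arm(deltas=[{"dp": [-0.0005, 0.0005, 0.05], "angular": [0, 0, 0], "fingers": 0}, {"dp": [-0.0005, 0.0005, 0.09], "angular": [0, 0, 0], "fingers": 0}, {"dp": [-0.0005, 0.0005, 0.114], "angular": [0, 0, 0], "fingers": 0}, {"dp": [-0.0005, 0.0005, 0.114], "angular": [0, 0, 0], "fingers": 0}, {"dp": [-0.0005, 0.0005, 0.114], "angular": [0, 0, 0], "fingers": 1}, {"dp": [-0.0005, 0.0005, 0.114], "angular": [0, 0, 0], "fingers": 1}, {"dp": [-0.0005, 0.0005, 0.114], "angular": [0, 0, 0], "fingers": 1}, {"dp": [-0.0005, 0.0005, 0.114], "angular": [0, 0, 0], "fingers": 1}, {"dp": [-0.0005, 0.0005, 0.114], "angular": [0, 0, 0], "fingers": 1}, {"dp": [-0.0005, 0.0005, 0.114], "angular": [0, 0, 0], "fingers": 1}])

```text
time: 2.45
position: [0.5312, 0.3081, 0.0368]
tcp_rot: [-2.244, -2.198, -0.002]
contact_force: [-0.3, -1.0, 2.8]
grip_width: 0.0397
```

```bash
python3 - <<'E'
from d import *
delta([.5812,.3930,.070],tool(85.95))
E
```

```text
t 2.45 pos [0.5312 0.3081 0.0368] dp [ 0.086   0.0483 -0.033 ] ang [ 0.0004 -0.0013  0.0498] F [-0.3 -1.   2.8] w 0.0397
```

Request:
jog_arm(deltas=[{"dp": [0, 0, -0.02], "angular": [0, 0, 0], "fingers": 1}, {"dp": [0, 0, -0.033], "angular": [0, 0, 0], "fingers": 1}, {"dp": [0.043, 0.024, -0.033], "angular": [0, 0, 0.025], "fingers": 1}, {"dp": [0.086, 0.0483, -0.033], "angular": [0, -0.001, 0.05], "fingers": 1}, {"dp": [0.086, 0.0483, -0.033], "angular": [0, -0.001, 0.05], "fingers": 1}, {"dp": [0.086, 0.0483, -0.033], "angular": [0, -0.001, 0.05], "fingers": 1}, {"dp": [0.086, 0.0483, -0.033], "angular": [0, -0.001, 0.05], "fingers": 1}])

```text
time: 3.32
position: [0.5801, 0.392, 0.0694]
tcp_rot: [-2.299, -2.141, 0.002]
contact_force: [-0.4, -0.2, -1.5]
grip_width: 0.0397
```

```bash
python3 - <<'E'
from d import *
from station import vision
delta([.5812,.3930,.070],tool(85.95))
for n in("scene","top"):
    c=vision.camera(n); np.savez(f"{n}2.npz",**c)
    f=c["frame"][:,:,::-1]; cv2.imwrite(f"pics/{n}2.png",f)
    if n=="scene": cv2.imwrite("pics/scene2z.png",cv2.resize(f[120:260,210:390],None,fx=4,fy=4,interpolation=cv2.INTER_CUBIC))
E
```

```text
t 3.325 pos [0.5801 0.392  0.0694] dp [ 0.0011  0.0011 -0.0006] ang [-0.0013  0.0007 -0.0004] F [-0.4 -0.2 -1.5] w 0.0397
```

View pics/scene2z.png

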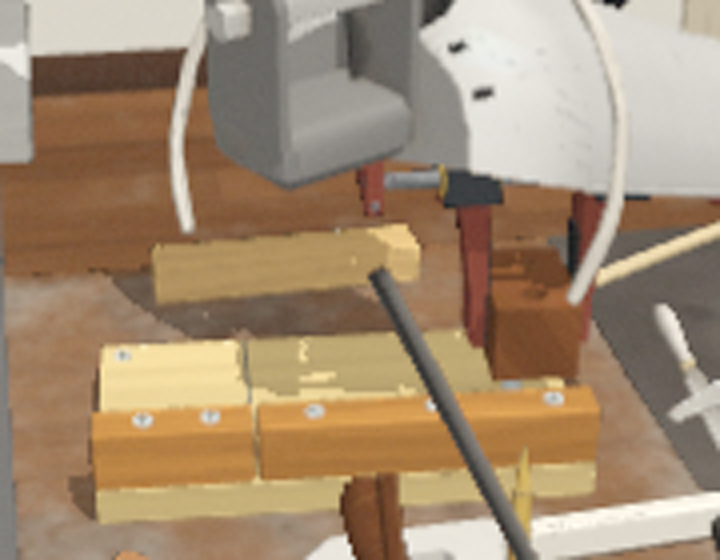

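View pics/top2.png

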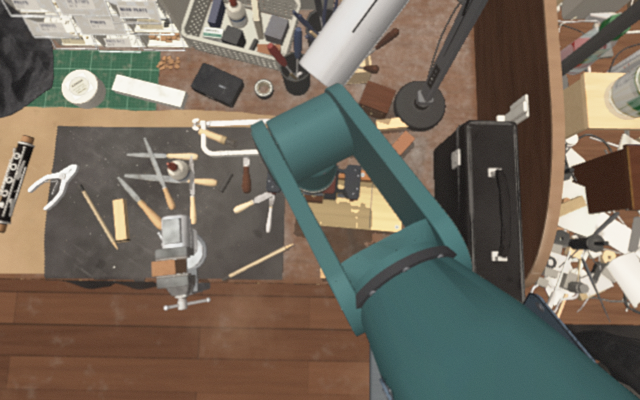

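```bash
python3 - <<'E'
from d import *
for _ in range(3): delta([.5812,.3930,.070],tool(85.95))
s0=load("scene0");s2=load("scene2")
print("pegs",proj(s0,[[.5965,.3921,.032],[.5648,.3942,.032]]))
a=cv2.resize(s0["frame"][190:245,300:365,::-1],None,fx=8,fy=8,interpolation=cv2.INTER_CUBIC); 
b=cv2.resize(s2["frame"][175:230,320:370,::-1],None,fx=8,fy=8,interpolation=cv2.INTER_CUBIC)
p=env.read_state()["position"]; rot=R.from_rotvec(env.read_state()["tcp_rot"])
yaw=np.radians(-4.05);ex=np.array([np.cos(yaw),np.sin(yaw),0]);ey=np.array([-np.sin(yaw),np.cos(yaw),0])
ctr=np.array([p[0]-.0008,p[1],.0370+p[2]-.0368])
for i in(-1,1):
  for j in (-1,1):
    for k in(-1,1):
      q=ctr+.03*i*ex+.02*j*ey+np.array([0,0,.019*k]); u=proj(s2,q)[0]; print(i,j,k,u.round(1))
      cv2.circle(b,tuple(int(t) for t in ((u-[320,175]+.5)*8)),3,(0,255,0),-1)
for q in [[.5965,.3921,.032],[.5648,.3942,.032]]:
  u=proj(s0,q)[0]; cv2.circle(a,tuple(int(t) for t in ((u-[300,190]+.5)*8)),3,(0,255,0),-1)
w=np.zeros((440,930,3),np.uint8); w[:a.shape[0],:a.shape[1]]=a; w[:b.shape[0],525:525+b.shape[1]]=b[:, :405]
cv2.imwrite("pics/cmp2.png",w[:, :800]) ; cv2.imwrite("pics/cmp2b.png",b)
E
```

```text
t 3.425 pos [0.5805 0.3921 0.0697] dp [ 0.0009  0.0007 -0.0003] ang [-0.0006  0.0001 -0.0008] F [0.2 0.2 0.2] w 0.0398
t 3.425 pos [0.5805 0.3921 0.0697] dp [ 0.0009  0.0007 -0.0003] ang [-0.0006  0.0001 -0.0008] F [0.2 0.2 0.2] w 0.0398
t 3.425 pos [0.5805 0.3921 0.0697] dp [ 0.0009  0.0007 -0.0003] ang [-0.0006  0.0001 -0.0008] F [0.2 0.2 0.2] w 0.0398
pegs [[341.83925999 219.60680142]
 [338.6909884  211.0260183 ]]
-1 -1 -1 [327.4 199.4]
-1 -1 1 [328.2 182.3]
-1 1 -1 [347.2 198.5]
-1 1 1 [348.4 181.5]
1 -1 -1 [332.6 215.4]
1 -1 1 [333.6 197.5]
1 1 -1 [353.7 214.3]
1 1 1 [355.2 196.5]
```

View pics/cmp2.png

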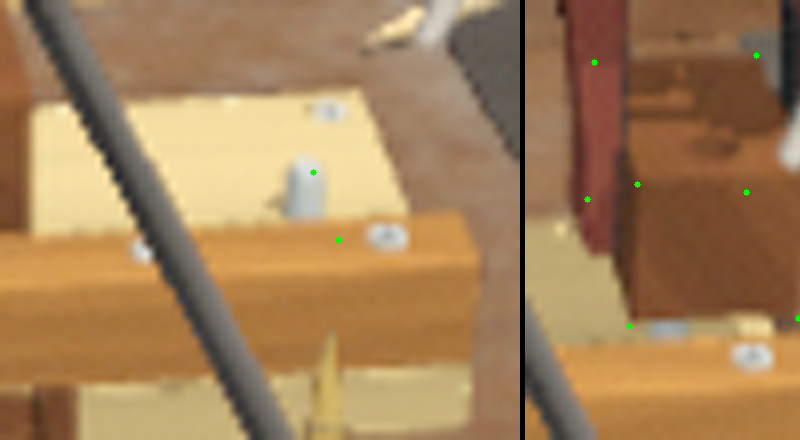

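View pics/cmp2b.png

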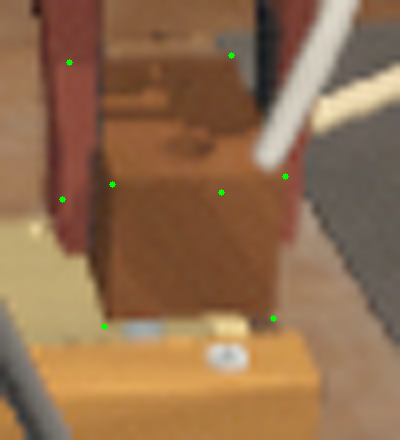

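Request:
jog_arm(deltas=[{"dp": [0.0009, 0.0012, 0.01], "angular": [0, 0, 0], "fingers": 1}, {"dp": [0.0009, 0.0012, 0.018], "angular": [0, 0, 0], "fingers": 1}, {"dp": [0.0009, 0.0012, 0.021], "angular": [0, 0, 0], "fingers": 1}, {"dp": [0.0009, 0.0012, 0.021], "angular": [0, 0, 0], "fingers": 1}, {"dp": [0.0009, 0.0012, 0.021], "angular": [0, 0, 0], "fingers": 1}])

```text
time: 4.05
position: [0.5824, 0.3937, 0.05]
tcp_rot: [2.298, 2.141, 0.001]
contact_force: [-3.2, -3.2, 11.6]
grip_width: 0.0399
```

```bash
python3 - <<'E'
from d import *
delta([.5812,.3927,.05],tool(85.95)); print(env.read_state()["torque"])
E
```

```text
t 4.05 pos [0.5824 0.3937 0.05  ] dp [-0.0011 -0.0011  0.    ] ang [ 0.0004 -0.0001  0.    ] F [-3.2 -3.2 11.6] w 0.0399
[-0.48257352  0.627148    0.04589088]
```

Request:
jog_arm(deltas=[{"dp": [-0.0005, -0.0005, -0.001], "angular": [0, 0, 0], "fingers": 1}, {"dp": [-0.001, -0.001, 0], "angular": [0, 0, 0], "fingers": 1}, {"dp": [-0.001, -0.001, 0], "angular": [0, 0, 0], "fingers": 1}, {"dp": [-0.001, -0.001, 0], "angular": [0, 0, 0], "fingers": 1}])

```text
time: 4.55
position: [0.5822, 0.3936, 0.0501]
tcp_rot: [2.298, 2.141, 0.004]
contact_force: [-1.5, -0.9, 9.4]
grip_width: 0.0397
```

Request:
jog_arm(deltas=[{"dp": [-0.0005, -0.0005, 0], "angular": [0, 0, 0], "fingers": 1}, {"dp": [-0.001, -0.001, 0], "angular": [0, 0, 0], "fingers": 1}, {"dp": [-0.001, -0.001, 0], "angular": [0, 0, 0], "fingers": 1}])

```text
time: 4.92
position: [0.582, 0.3934, 0.0501]
tcp_rot: [2.298, 2.141, 0.008]
contact_force: [0.7, 2.4, 8.2]
grip_width: 0.0398
```

Request:
jog_arm(deltas=[{"dp": [0, 0, -0.006], "angular": [0, 0, 0], "fingers": 1}, {"dp": [0, 0, -0.006], "angular": [0, 0, 0], "fingers": 1}, {"dp": [0, 0, -0.006], "angular": [0, 0, 0], "fingers": 1}])

```text
time: 5.3
position: [0.5798, 0.3918, 0.0542]
tcp_rot: [-2.298, -2.141, 0.001]
contact_force: [-0.6, 0.2, -1.1]
grip_width: 0.0398
```

```bash
python3 - <<'E'
from d import *
from station import vision
c=vision.camera("scene"); np.savez("scene3.npz",**c)
delta([.5817,.3930,.070],tool(85.95)); s=env.read_state()
print(R.from_rotvec(s["tcp_rot"]).as_matrix().round(4).tolist(),s["torque"])
b=cv2.resize(c["frame"][175:230,320:370,::-1],None,fx=10,fy=10,interpolation=cv2.INTER_CUBIC)
cv2.imwrite("pics/s3.png",b)
E
```

```text
t 5.35 pos [0.5798 0.3919 0.0542] dp [ 0.0013  0.0018 -0.0158] ang [-0.0006  0.0001 -0.0002] F [ 0.  -0.3 -0.8] w 0.0398
[[0.0708, 0.9975, -0.0007], [0.9975, -0.0708, -0.0001], [-0.0001, -0.0006, -1.0]] [ 0.005251   -0.00694584  0.02803716]
```

View pics/s3.png

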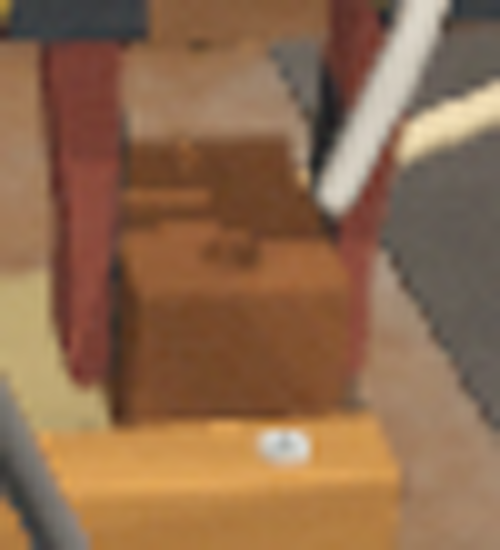

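Request:
jog_arm(deltas=[{"dp": [0.0006, 0.0009, 0.003], "angular": [0, 0, 0], "fingers": 1}, {"dp": [0.0006, 0.0009, 0.005], "angular": [0, 0, 0], "fingers": 1}, {"dp": [0.0006, 0.0009, 0.006], "angular": [0, 0, 0], "fingers": 1}, {"dp": [0.0006, 0.0009, 0.007], "angular": [0, 0, 0], "fingers": 1}, {"dp": [0.0006, 0.0009, 0.007], "angular": [0, 0, 0], "fingers": 1}])

```text
time: 5.98
position: [0.5808, 0.3923, 0.048]
tcp_rot: [-2.299, -2.141, 0.001]
contact_force: [-2.0, -2.0, 3.0]
grip_width: 0.0399
```

Request:
jog_arm(deltas=[{"dp": [-0.0004, -0.0004, 0.001], "angular": [0, 0, 0], "fingers": 1}, {"dp": [-0.0005, -0.0005, 0.002], "angular": [0, 0, 0], "fingers": 1}, {"dp": [-0.0005, -0.0005, 0.003], "angular": [0, 0, 0], "fingers": 1}, {"dp": [-0.0005, -0.0005, 0.003], "angular": [0, 0, 0], "fingers": 1}])

```text
time: 6.48
position: [0.5803, 0.3919, 0.0442]
tcp_rot: [-2.298, -2.141, 0.001]
contact_force: [-1.8, -2.7, -1.8]
grip_width: 0.04
```

Request:
jog_arm(deltas=[{"dp": [-0.0006, -0.0004, 0.002], "angular": [0, 0, 0], "fingers": 1}, {"dp": [-0.0006, -0.0004, 0.004], "angular": [0, 0, 0], "fingers": 1}, {"dp": [-0.0006, -0.0004, 0.006], "angular": [0, 0, 0], "fingers": 1}, {"dp": [-0.0006, -0.0004, 0.0075], "angular": [0, 0, 0], "fingers": 1}, {"dp": [-0.0006, -0.0004, 0.0075], "angular": [0, 0, 0], "fingers": 1}])

```text
time: 7.1
position: [0.5803, 0.3917, 0.037]
tcp_rot: [-2.299, -2.141, -0.001]
contact_force: [-0.9, -0.9, -1.0]
grip_width: 0.04
```

Request:
jog_arm(deltas=[{"dp": [0, 0, 0.001], "angular": [0, 0, 0], "fingers": 1}, {"dp": [0, 0, 0.003], "angular": [0, 0, 0], "fingers": 1}, {"dp": [0, 0, 0.003], "angular": [0, 0, 0], "fingers": 1}])

```text
time: 7.48
position: [0.5803, 0.3918, 0.0368]
tcp_rot: [2.298, 2.142, 0.002]
contact_force: [-5.8, -3.8, 16.5]
grip_width: 0.0402
```

Request:
jog_arm(deltas=[{"dp": [0, 0, -0.003], "angular": [0, 0, 0], "fingers": 1}, {"dp": [0, 0, -0.003], "angular": [0, 0, 0], "fingers": 0}, {"dp": [0, 0, -0.003], "angular": [0, 0, 0], "fingers": 0}, {"dp": [0, 0, -0.003], "angular": [0, 0, 0], "fingers": 0}, {"dp": [0, 0, -0.05], "angular": [0, 0, 0], "fingers": 0}, {"dp": [0, 0, -0.1], "angular": [0, 0, 0], "fingers": 0}, {"dp": [0, 0, -0.1], "angular": [0, 0, 0], "fingers": 0}])

```text
time: 8.35
position: [0.5834, 0.3934, 0.1392]
tcp_rot: [2.297, 2.14, 0.015]
contact_force: [-0.4, 0.6, -0.7]
grip_width: 0.0876
```

```bash
python3 - <<'E'
from d import *
from station import vision
c=vision.camera("scene"); np.savez("scene4.npz",**c)
delta([.4036,.3019,.134],tool(1)); s=env.read_state(); print(s["qpos"])
b=cv2.resize(c["frame"][175:260,220:380,::-1],None,fx=5,fy=5,interpolation=cv2.INTER_CUBIC)
cv2.imwrite("pics/s4.png",b)
c=vision.camera("top"); np.savez("top4.npz",**c);cv2.imwrite("pics/top4.png",c["frame"][:,:,::-1])
E
```

```text
t 8.4 pos [0.5817 0.3925 0.1365] dp [-0.103  -0.1712  0.0015] ang [ 1.1000e-03 -5.6000e-03  1.4826e+00] F [-0.8 -0.7 -0.9] w 0.0877
[ 4.95067262e-01  5.86255854e-01  1.37484297e+00  3.61237206e-04
  1.17532009e+00 -1.00508135e+00]
```

View pics/s4.png

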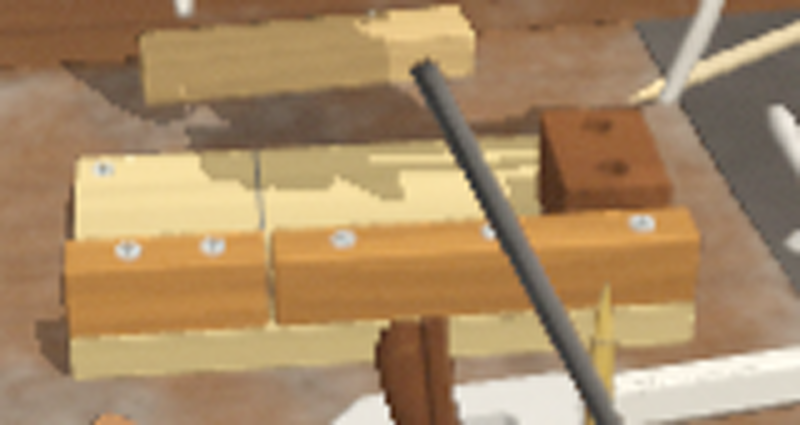

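```bash
python3 - <<'E'
from seg import *
c=load("scene4");C=cloud(c)
for uv in [(307,192),(312,203),(318,215),(330,245),(335,258),(284,187)]: print(uv,C[uv[1],uv[0]].round(3),c["frame"][uv[1],uv[0]])
# strip & stop heights
t=load("top4");T=cloud(t)
for uv in [(330,271),(353,271)]: print(T[uv[1],uv[0]].round(4))
print(np.median(C[197:200,335:345].reshape(-1,3),0))
E
```

```text
(307, 192) [0.906 0.26  0.271] [109 105  98]
(312, 203) [0.908 0.265 0.259] [103  98  95]
(318, 215) [0.91  0.27  0.246] [95 90 86]
(330, 245) [0.632 0.362 0.001] [176 150 117]
(335, 258) [0.701 0.352 0.025] [228 224 213]
(284, 187) [0.418 0.307 0.016] [179 149  97]
[0.4276 0.3711 0.6146]
[0.4023 0.3042 0.0219]
[0.5582247  0.39609755 0.05807278]
```

View pics/top4.png

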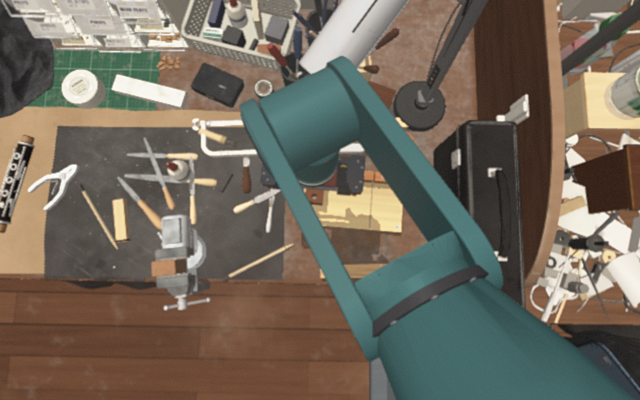

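Request:
jog_arm(deltas=[{"dp": [-0.02, -0.03, 0.0015], "angular": [0, 0, 0.18], "fingers": 0}, {"dp": [-0.04, -0.07, 0.0015], "angular": [0, 0, 0.36], "fingers": 0}, {"dp": [-0.06, -0.11, 0.0015], "angular": [0, 0, 0.54], "fingers": 0}, {"dp": [-0.09, -0.15, 0.0015], "angular": [0, 0, 0.72], "fingers": 0}, {"dp": [-0.103, -0.171, 0.0015], "angular": [0, 0, 0.9], "fingers": 0}, {"dp": [-0.103, -0.171, 0.0015], "angular": [0, 0, 1.08], "fingers": 0}, {"dp": [-0.103, -0.171, 0.0015], "angular": [0, 0, 1.26], "fingers": 0}, {"dp": [-0.103, -0.171, 0.0015], "angular": [0, 0, 1.44], "fingers": 0}, {"dp": [-0.103, -0.171, 0.0015], "angular": [0, 0, 1.483], "fingers": 0}, {"dp": [-0.103, -0.171, 0.0015], "angular": [0, 0, 1.483], "fingers": 0}, {"dp": [-0.103, -0.171, 0.0015], "angular": [0, 0, 1.483], "fingers": 0}])

```text
time: 9.82
position: [0.4017, 0.3006, 0.1318]
tcp_rot: [3.141, 0.028, -0.002]
contact_force: [0.1, 0.6, -0.7]
grip_width: 0.0876
```

```bash
python3 - <<'E'
from d import *
from station import vision
c=vision.camera("scene"); np.savez("scene5.npz",**c)
b=cv2.resize(c["frame"][120:260,220:380,::-1],None,fx=4,fy=4,interpolation=cv2.INTER_CUBIC)
cv2.imwrite("pics/s5.png",b)
delta([.4036,.3019,.0145],tool(1)); s=env.read_state(); print(s["qpos"])
E
```

```text
t 9.875 pos [0.4018 0.3007 0.132 ] dp [ 0.0019 -0.0012  0.1175] ang [0.0002 0.001  0.0003] F [-0.4  0.3 -0.3] w 0.0879
[5.04500064e-01 3.42994783e-01 1.83539345e+00 3.30948423e-04
 9.64215067e-01 4.86571578e-01]
```

View pics/s5.png

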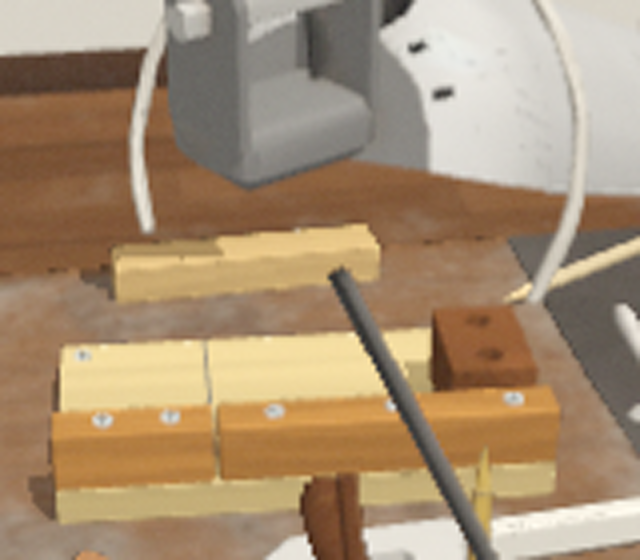

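Request:
jog_arm(deltas=[{"dp": [0.0019, -0.0012, 0.05], "angular": [0, 0, 0], "fingers": 0}, {"dp": [0.0019, -0.0012, 0.09], "angular": [0, 0, 0], "fingers": 0}, {"dp": [0.0019, -0.0012, 0.11], "angular": [0, 0, 0], "fingers": 0}, {"dp": [0.0019, -0.0012, 0.117], "angular": [0, 0, 0], "fingers": 0}, {"dp": [0.0019, -0.0012, 0.117], "angular": [0, 0, 0], "fingers": 1}, {"dp": [0.0019, -0.0012, 0.117], "angular": [0, 0, 0], "fingers": 1}, {"dp": [0.0019, -0.0012, 0.117], "angular": [0, 0, 0], "fingers": 1}, {"dp": [0.0019, -0.0012, 0.117], "angular": [0, 0, 0], "fingers": 1}, {"dp": [0.0019, -0.0012, 0.117], "angular": [0, 0, 0], "fingers": 1}, {"dp": [0.0019, -0.0012, 0.117], "angular": [0, 0, 0], "fingers": 1}, {"dp": [0.0019, -0.0012, 0.117], "angular": [0, 0, 0], "fingers": 1}])

```text
time: 11.25
position: [0.4041, 0.3022, 0.0158]
tcp_rot: [-3.141, -0.027, -0.0]
contact_force: [-0.8, -0.1, 3.2]
grip_width: 0.0298
```

```bash
python3 - <<'E'
from d import *
delta([.5690,.2925,.085],tool(-4.05))
E
```

```text
t 11.25 pos [0.4041 0.3022 0.0158] dp [ 0.1647  0.0125 -0.0692] ang [-0.0004 -0.      0.0877] F [-0.8 -0.1  3.2] w 0.0298
```

Request:
jog_arm(deltas=[{"dp": [0, 0, -0.02], "angular": [0, 0, 0], "fingers": 1}, {"dp": [0, 0.005, -0.05], "angular": [0, 0, 0.02], "fingers": 1}, {"dp": [0.01, 0.0125, -0.069], "angular": [0, 0, 0.04], "fingers": 1}, {"dp": [0.06, 0.0125, -0.069], "angular": [0, 0, 0.06], "fingers": 1}, {"dp": [0.11, 0.0125, -0.069], "angular": [0, 0, 0.08], "fingers": 1}, {"dp": [0.15, 0.0125, -0.069], "angular": [0, 0, 0.0877], "fingers": 1}, {"dp": [0.1647, 0.0125, -0.069], "angular": [0, 0, 0.0877], "fingers": 1}, {"dp": [0.1647, 0.0125, -0.069], "angular": [0, 0, 0.0877], "fingers": 1}, {"dp": [0.1647, 0.0125, -0.069], "angular": [0, 0, 0.0877], "fingers": 1}])

```text
time: 12.38
position: [0.5668, 0.2923, 0.0842]
tcp_rot: [3.139, -0.11, -0.004]
contact_force: [-0.2, -0.1, -2.3]
grip_width: 0.0299
```

```bash
python3 - <<'E'
from d import *
from station import vision
c=vision.camera("scene"); np.savez("scene6.npz",**c)
b=cv2.resize(c["frame"][120:260,220:380,::-1],None,fx=4,fy=4,interpolation=cv2.INTER_CUBIC)
cv2.imwrite("pics/s6.png",b)
delta([.5690,.2925,.036],tool(-4.05))
E
```

```text
t 12.425 pos [0.5669 0.2924 0.0844] dp [ 0.0022 -0.0003  0.0484] ang [0.0004 0.002  0.0007] F [ 0.4 -0.2 -1.3] w 0.0298
```

View pics/s6.png

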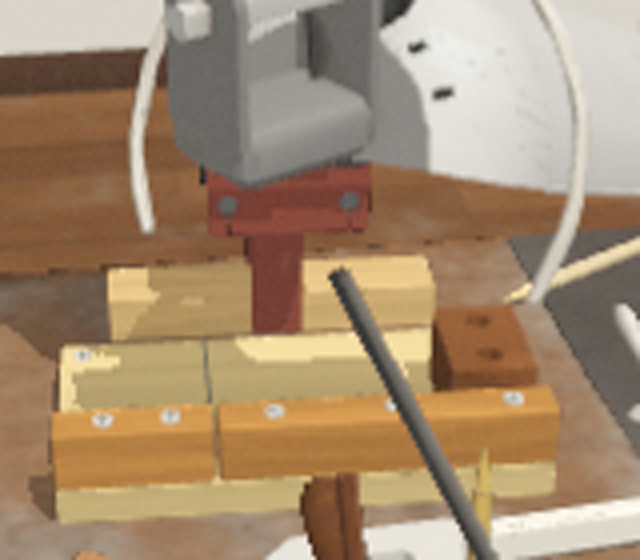

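Request:
jog_arm(deltas=[{"dp": [0.001, 0, 0.03], "angular": [0, 0.002, 0], "fingers": 1}, {"dp": [0.001, 0, 0.044], "angular": [0, 0.002, 0], "fingers": 1}, {"dp": [0.001, 0, 0.048], "angular": [0, 0.002, 0], "fingers": 1}, {"dp": [0.001, 0, 0.05], "angular": [0, 0.002, 0], "fingers": 1}, {"dp": [0.001, 0, 0.05], "angular": [0, 0.002, 0], "fingers": 1}])

```text
time: 13.05
position: [0.5705, 0.2927, 0.0353]
tcp_rot: [-3.139, 0.111, -0.005]
contact_force: [-0.4, -0.1, -0.4]
grip_width: 0.0294
```

Request:
jog_arm(deltas=[{"dp": [-0.002, -0.001, 0], "angular": [0, 0, 0], "fingers": 1}, {"dp": [-0.002, -0.002, 0], "angular": [0, 0, 0], "fingers": 1}, {"dp": [-0.002, -0.003, 0], "angular": [0, 0, 0], "fingers": 1}, {"dp": [-0.002, -0.003, 0], "angular": [0, 0, 0], "fingers": 1}])

```text
time: 13.55
position: [0.5684, 0.2957, 0.0348]
tcp_rot: [-3.139, 0.111, -0.004]
contact_force: [-0.2, -0.7, -0.5]
grip_width: 0.0299
```

Request:
jog_arm(deltas=[{"dp": [0, -0.001, 0], "angular": [0, 0, 0], "fingers": 1}, {"dp": [0, -0.002, 0], "angular": [0, 0, 0], "fingers": 1}, {"dp": [0, -0.002, 0], "angular": [0, 0, 0], "fingers": 1}])

```text
time: 13.92
position: [0.5685, 0.2977, 0.0347]
tcp_rot: [-3.139, 0.111, -0.004]
contact_force: [0.2, -0.5, -1.2]
grip_width: 0.0295
```

Request:
jog_arm(deltas=[{"dp": [0, -0.001, 0], "angular": [0, 0, 0], "fingers": 1}, {"dp": [0, -0.002, 0], "angular": [0, 0, 0], "fingers": 1}, {"dp": [0, -0.002, 0], "angular": [0, 0, 0], "fingers": 1}])

```text
time: 14.3
position: [0.5685, 0.2986, 0.0347]
tcp_rot: [3.138, -0.111, 0.003]
contact_force: [0.3, -4.5, 1.1]
grip_width: 0.0298
```

Request:
jog_arm(deltas=[{"dp": [0, 0.0003, 0.001], "angular": [0, 0, 0], "fingers": 1}, {"dp": [0, 0.0003, 0.0025], "angular": [0, 0, 0], "fingers": 1}, {"dp": [0, 0.0003, 0.0025], "angular": [0, 0, 0], "fingers": 1}])

```text
time: 14.68
position: [0.5685, 0.2986, 0.0338]
tcp_rot: [3.139, -0.111, 0.003]
contact_force: [-3.1, -6.0, 14.2]
grip_width: 0.0295
```

Request:
jog_arm(deltas=[{"dp": [0, 0, -0.0018], "angular": [0, 0, 0], "fingers": 1}, {"dp": [0, 0, -0.0018], "angular": [0, 0, 0], "fingers": 0.57}, {"dp": [0, 0, -0.0018], "angular": [0, 0, 0], "fingers": 0.57}, {"dp": [0, 0, -0.0018], "angular": [0, 0, 0], "fingers": 0.57}])

```text
time: 15.18
position: [0.5687, 0.2997, 0.0339]
tcp_rot: [-3.139, 0.111, -0.004]
contact_force: [0.1, -0.2, 0.2]
grip_width: 0.0377
```

```bash
python3 - <<'E'
from d import *
delta([.5174,.3011,.16],tool(85.95))
E
```

```text
t 15.175 pos [0.5687 0.2997 0.0339] dp [-0.0509  0.0021 -0.1262] ang [ 1.1000e-03 -2.6000e-03 -1.5707e+00] F [ 0.1 -0.2  0.2] w 0.0377
```

Request:
jog_arm(deltas=[{"dp": [0, 0, -0.02], "angular": [0, 0, 0], "fingers": 0.57}, {"dp": [0, 0, -0.07], "angular": [0, 0, 0], "fingers": 0.57}, {"dp": [-0.01, 0, -0.126], "angular": [0, 0, -0.17], "fingers": 1}, {"dp": [-0.03, 0, -0.126], "angular": [0, 0, -0.35], "fingers": 1}, {"dp": [-0.05, 0.002, -0.126], "angular": [0, 0, -0.53], "fingers": 1}, {"dp": [-0.051, 0.002, -0.126], "angular": [0, 0, -0.71], "fingers": 1}, {"dp": [-0.051, 0.002, -0.126], "angular": [0, 0, -0.89], "fingers": 1}, {"dp": [-0.051, 0.002, -0.126], "angular": [0, 0, -1.07], "fingers": 1}, {"dp": [-0.051, 0.002, -0.126], "angular": [0, 0, -1.25], "fingers": 1}, {"dp": [-0.051, 0.002, -0.126], "angular": [0, 0, -1.43], "fingers": 1}, {"dp": [-0.051, 0.002, -0.126], "angular": [0, 0, -1.571], "fingers": 1}, {"dp": [-0.051, 0.002, -0.126], "angular": [0, 0, -1.571], "fingers": 1}, {"dp": [-0.051, 0.002, -0.126], "angular": [0, 0, -1.571], "fingers": 1}])

```text
time: 16.8
position: [0.5173, 0.301, 0.1599]
tcp_rot: [2.3, 2.138, 0.003]
contact_force: [1.0, -0.2, 1.1]
grip_width: 0.0006
```

```bash
python3 - <<'E'
from d import *
from station import vision
c=vision.camera("scene"); np.savez("scene7.npz",**c)
b=cv2.resize(c["frame"][120:260,220:380,::-1],None,fx=4,fy=4,interpolation=cv2.INTER_CUBIC)
cv2.imwrite("pics/s7.png",b)
delta([.5174,.3011,.16],tool(85.95,-45)); print(env.read_state()["qpos"])
print(tool(85.95,-45).apply([0,0,1]))
E
```

```text
t 16.85 pos [0.5173 0.3009 0.1599] dp [ 0.0002  0.0001 -0.0001] ang [-7.832e-01  3.000e-04 -2.100e-03] F [ 0.1 -0.4  0.1] w 0.0004
[ 4.11867590e-01  4.28846270e-01  1.59904735e+00 -5.92658728e-04
  1.11149864e+00 -1.08598249e+00]
[ 0.70534099 -0.04994082 -0.70710678]
```

View pics/s7.png

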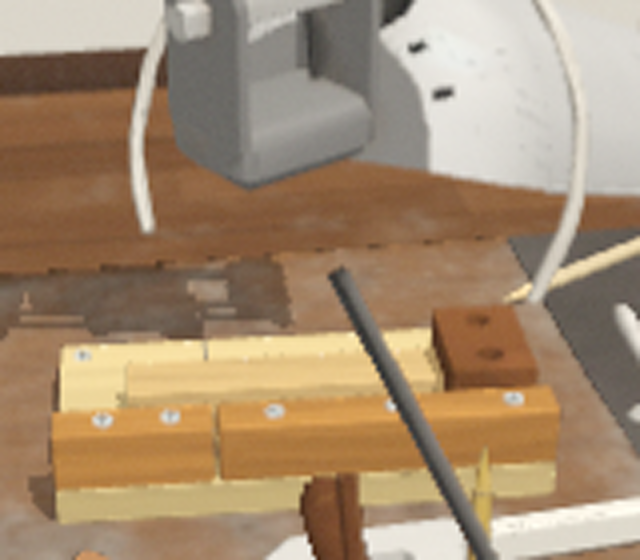

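Request:
jog_arm(deltas=[{"dp": [0, 0, 0], "angular": [-0.15, 0, 0], "fingers": 1}, {"dp": [0, 0, 0], "angular": [-0.3, 0, 0], "fingers": 1}, {"dp": [0, 0, 0], "angular": [-0.45, 0, 0], "fingers": 1}, {"dp": [0, 0, 0], "angular": [-0.6, 0, 0], "fingers": 1}, {"dp": [0, 0, 0], "angular": [-0.75, 0, 0], "fingers": 1}, {"dp": [0, 0, 0], "angular": [-0.785, 0, 0], "fingers": 1}, {"dp": [0, 0, 0], "angular": [-0.785, 0, 0], "fingers": 1}, {"dp": [0, 0, 0], "angular": [-0.785, 0, 0], "fingers": 1}])

```text
time: 17.85
position: [0.5277, 0.309, 0.2044]
tcp_rot: [1.878, 1.748, 0.62]
contact_force: [0.0, 0.2, -1.2]
grip_width: 0.0005
```

```bash
python3 - <<'E'
from d import *
delta([.5174,.3011,.076],tool(85.95,-45)); print(env.read_state()["qpos"])
E
```

```text
t 17.85 pos [0.5277 0.309  0.2044] dp [-0.008  -0.089   0.0931] ang [-0.0982  0.0052  0.0016] F [ 0.   0.2 -1.2] w 0.0005
[ 0.68273112  0.28407422  1.97640329 -0.96343849  0.56237004 -0.06013266]
```

```bash
python3 - <<'E'
from d import *
delta([.5242,.3007,.0818+.08],tool(85.95,-33))
E
```

```text
t 17.85 pos [0.5277 0.309  0.2044] dp [-0.0083 -0.0293  0.0311] ang [0.1112 0.0054 0.001 ] F [ 0.   0.2 -1.2] w 0.0005
```

Request:
jog_arm(deltas=[{"dp": [-0.004, -0.015, 0.015], "angular": [0.111, 0.005, 0], "fingers": 1}, {"dp": [-0.0083, -0.029, 0.031], "angular": [0.111, 0.005, 0], "fingers": 1}, {"dp": [-0.0083, -0.029, 0.031], "angular": [0.111, 0.005, 0], "fingers": 1}, {"dp": [-0.0083, -0.029, 0.031], "angular": [0.111, 0.005, 0], "fingers": 1}])

```text
time: 18.35
position: [0.5237, 0.3008, 0.1617]
tcp_rot: [1.953, 1.82, 0.538]
contact_force: [0.4, -0.2, 0.4]
grip_width: 0.0003
```

```bash
python3 - <<'E'
from d import *
delta([.5242,.3007,.0818],tool(85.95,-33)); print(env.read_state()["qpos"])
E
```

```text
t 18.35 pos [0.5237 0.3008 0.1617] dp [ 0.     -0.043   0.0674] ang [-0.0007  0.0004  0.0002] F [ 0.4 -0.2  0.4] w 0.0003
[ 0.62023743  0.32833761  1.97136552 -0.78583296  0.51273193 -0.24716991]
```

Request:
jog_arm(deltas=[{"dp": [0, -0.02, 0.03], "angular": [0, 0, 0], "fingers": 1}, {"dp": [0, -0.043, 0.067], "angular": [0, 0, 0], "fingers": 1}, {"dp": [0, -0.043, 0.067], "angular": [0, 0, 0], "fingers": 1}, {"dp": [0, -0.043, 0.067], "angular": [0, 0, 0], "fingers": 1}])

```text
time: 18.85
position: [0.5283, 0.3052, 0.0946]
tcp_rot: [1.969, 1.833, 0.516]
contact_force: [0.1, -0.3, 0.1]
grip_width: 0.0003
```

```bash
python3 - <<'E'
from d import *
from station import vision
delta([.5242,.3007,.0818],tool(85.95,-33)); print(env.read_state()["qpos"])
for n in("scene","top"):
    c=vision.camera(n); np.savez(f"{n}8.npz",**c); f=c["frame"][:,:,::-1]
    cv2.imwrite(f"pics/{n}8.png",f if n=="top" else cv2.resize(f[120:260,200:390],None,fx=4,fy=4,interpolation=cv2.INTER_CUBIC))
E
```

```text
t 18.85 pos [0.5283 0.3052 0.0946] dp [-0.0047 -0.0099  0.009 ] ang [-0.0249  0.0024  0.0003] F [ 0.1 -0.3  0.1] w 0.0003
[ 0.61289512  0.45385929  1.99656117 -0.96267532  0.41717354 -0.04388844]
```

View pics/scene8.png

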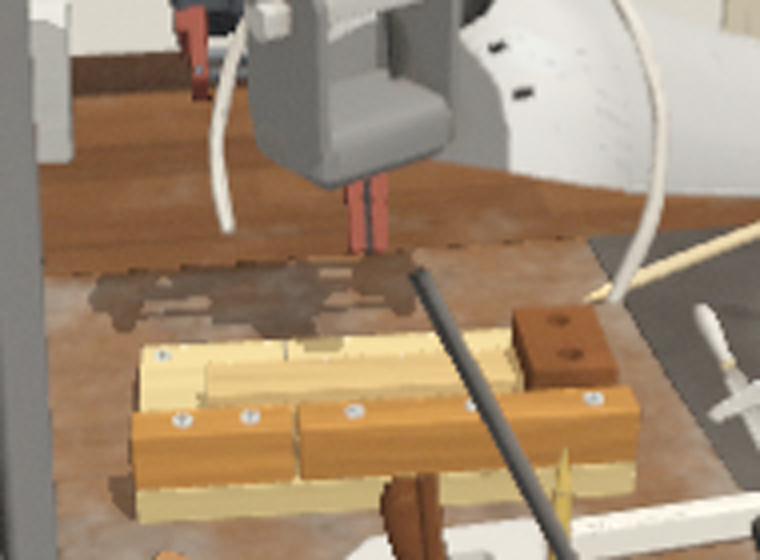

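View pics/top8.png

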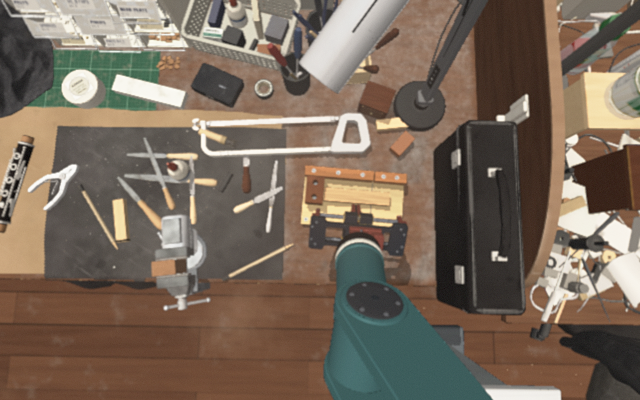

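```bash
cat > kin.py <<'E'
from h import *
from scipy.optimize import least_squares
D=[([.99890,.35949,1.51144,0,1.27246,-.1151],[.26429,.53791,.23281]),
([.41539,.45884,1.57276,.00176,1.10953,-1.13654],[.5299,.3085,.1502]),
([.49507,.58626,1.37484,.00036,1.17532,-1.00508],[.5817,.3925,.1365]),
([.50450,.34299,1.83539,.00033,.96422,.48657],[.4018,.3007,.1320]),
([.41187,.42885,1.59905,-.00059,1.1115,-1.08598],[.5173,.3009,.1599]),
([.68273,.28407,1.97640,-.96344,.56237,-.06013],[.5277,.3090,.2044]),
([.62024,.32834,1.97137,-.78583,.51273,-.24717],[.5237,.3008,.1617]),
([.61290,.45386,1.99656,-.96268,.41717,-.04389],[.5283,.3052,.0946])]
def fk(q,p):
    d1,a1,a2,a3,d4,L,y0=p
    q1,q2,q3,q4,q5,q6=q
    Rz=lambda a:R.from_rotvec([0,0,a]); Ry=lambda a:R.from_rotvec([0,a,0])
    X=np.array([a1,y0,d1]); R2=Ry(q2); X=X+R2.apply([0,0,a2]); R3=R2*Ry(q3); X=X+R3.apply([a3,0,d4])
    R5=R3*Rz(q4)*Ry(q5); X=X+R5.apply([0,0,L]); 
    B=Rz(q1); return B.apply(X), B*R5*Rz(q6)
def fit():
    f=lambda p:np.concatenate([fk(q,p)[0]-x for q,x in D]+[1e-3*(p-p0)])
    p0=np.array([.2,.05,.4,0,.4,.25,0]); r=least_squares(f,p0); return r.x,f(r.x)[:-7]
E
python3 - <<'E'
from kin import *
from d import tool
p,e=fit(); print(p.round(4),np.abs(e).max(),np.sqrt((e**2).mean()))
# constant tool offset
from station import env
s=env.read_state(); X,Rt=fk(s["qpos"],p); C=Rt.inv()*R.from_rotvec(s["tcp_rot"]); print("C",C.as_rotvec(),X,s["position"])
O=np.array([.5638,.3049,0]);yw=np.radians(-4.05);ex=np.array([np.cos(yw),np.sin(yw),0]);ey=np.array([-np.sin(yw),np.cos(yw),0])
q0=s["qpos"].copy(); q0[3]=-.8
for bx in(-10,13):
 for by in (-7,-20):
  for tilt in (20,25,28,30,33):
   for az in (0,6,12):
    Rt=tool(85.95)*R.from_rotvec([np.radians(-tilt),0,0]); Rt=R.from_rotvec([0,0,np.radians(az)])*Rt
    if az==0 or True:
     E=O+bx/1000*ex+by/1000*ey+[0,0,.040]; T=E-.011*Rt.apply([0,0,1])
     g=lambda q:np.concatenate([fk(q,p)[0]-T,.3*((fk(q,p)[1]*C).inv()*Rt).as_rotvec()])
     r=least_squares(g,q0); print(bx,by,tilt,az,r.x.round(2),r.cost<1e-8)
E
```

```text
[2.656e-01 4.000e-04 6.112e-01 1.120e-01 4.331e-01 3.700e-01 6.870e-02] 0.0008054817310787499 0.000222448485572353
C [ 6.97573700e-16  2.17991781e-16 -3.14159265e+00] [0.5283237  0.30523978 0.09501506] [0.52823349 0.30524401 0.09501506]
-10 -7 20 0 [ 0.5   0.53  1.87 -0.41  0.48 -0.66] True
-10 -7 20 6 [ 0.47  0.52  1.89 -0.35  0.44 -0.83] True
-10 -7 20 12 [ 0.45  0.52  1.9  -0.27  0.4  -1.03] True
-10 -7 25 0 [ 0.53  0.53  1.93 -0.67  0.39 -0.38] True
-10 -7 25 6 [ 0.5   0.52  1.95 -0.63  0.33 -0.54] True
-10 -7 25 12 [ 0.47  0.52  1.97 -0.53  0.27 -0.76] True
-10 -7 28 0 [ 0.55  0.54  1.96 -0.89  0.36 -0.15] True
-10 -7 28 6 [ 0.52  0.53  1.99 -0.89  0.29 -0.27] True
-10 -7 28 12 [ 0.48  0.52  2.01 -0.84  0.21 -0.44] True
-10 -7 30 0 [ 0.57  0.54  1.99 -1.05  0.35  0.02] True
-10 -7 30 6 [ 0.53  0.53  2.01 -1.1   0.27 -0.04] True
-10 -7 30 12 [ 0.49  0.53  2.04 -1.14  0.19 -0.13] True
-10 -7 33 0 [ 0.59  0.56  2.02 -1.31  0.35  0.3 ] True
-10 -7 33 6 [ 0.55  0.55  2.05 -1.46  0.27  0.33] True
-10 -7 33 12 [ 0.5   0.54  2.08 -1.66  0.2   0.4 ] True
-10 -20 20 0 [ 0.48  0.52  1.89 -
[... 1756 characters left out ...]
  0.53  1.88 -0.23  0.41 -1.11] True
13 -20 25 0 [ 0.48  0.54  1.91 -0.63  0.38 -0.46] True
13 -20 25 6 [ 0.45  0.53  1.93 -0.57  0.32 -0.64] True
13 -20 25 12 [ 0.42  0.52  1.95 -0.45  0.27 -0.88] True
13 -20 28 0 [ 0.5   0.54  1.94 -0.85  0.35 -0.23] True
13 -20 28 6 [ 0.47  0.54  1.97 -0.83  0.27 -0.37] True
13 -20 28 12 [ 0.43  0.53  1.99 -0.73  0.2  -0.59] True
13 -20 30 0 [ 0.52  0.55  1.97 -1.02  0.33 -0.05] True
13 -20 30 6 [ 0.48  0.54  1.99 -1.05  0.25 -0.14] True
13 -20 30 12 [ 0.44  0.53  2.02 -1.04  0.17 -0.27] True
13 -20 33 0 [ 0.54  0.56  2.   -1.3   0.33  0.24] True
13 -20 33 6 [ 0.5   0.55  2.03 -1.44  0.25  0.26] True
13 -20 33 12 [ 0.45  0.54  2.06 -1.64  0.17  0.34] True
```

```bash
python3 - <<'E'
from seg import *
from d import *
c=load("top8"); f=c["frame"][:,:,::-1]
cv2.imwrite("pics/top8z.png",cv2.resize(f[160:235,295:415],None,fx=6,fy=6,interpolation=cv2.INTER_CUBIC))
O=np.array([.5638,.3049,0]);yw=np.radians(-4.05);ex=np.array([np.cos(yw),np.sin(yw),0]);ey=np.array([-np.sin(yw),np.cos(yw),0])
Rt=tool(85.95,-26.5); z=Rt.apply([0,0,1])
E=O-.0099*ex-.009*ey+[0,0,.040]
print("E",E, z)
delta(E-.051*z,Rt); delta(E-.016*z,Rt)
E
```

```text
E [0.55328908 0.29662168 0.04      ] [ 0.44508357 -0.03151361 -0.89493436]
t 18.95 pos [0.5282 0.3052 0.095 ] dp [-0.0068 -0.0025  0.0095] ang [ 0.089   0.0018 -0.0005] F [-0.4  0.4 -0.2] w 0.0006
t 18.95 pos [0.5282 0.3052 0.095 ] dp [-0.0068 -0.0056  0.0443] ang [ 0.089   0.0018 -0.0005] F [-0.4  0.4 -0.2] w 0.0006
```

View pics/top8z.png

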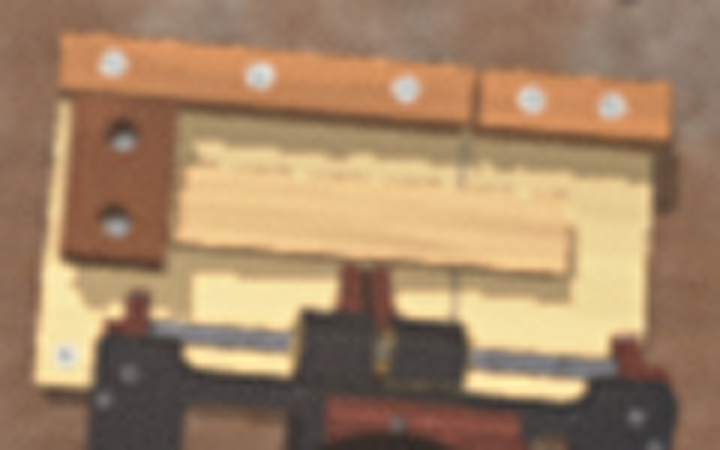

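Request:
jog_arm(deltas=[{"dp": [-0.003, -0.001, 0], "angular": [0.089, 0.002, 0], "fingers": 1}, {"dp": [-0.0068, -0.0025, 0.0095], "angular": [0.089, 0.002, 0], "fingers": 1}, {"dp": [-0.0068, -0.0025, 0.0095], "angular": [0.089, 0.002, 0], "fingers": 1}, {"dp": [-0.0068, -0.0025, 0.0095], "angular": [0.089, 0.002, 0], "fingers": 1}])

```text
time: 19.45
position: [0.5299, 0.2978, 0.0847]
tcp_rot: [2.027, 1.887, 0.443]
contact_force: [-0.4, 0.8, 0.2]
grip_width: 0.0005
```

```bash
python3 - <<'E'
from d import *
O=np.array([.5638,.3049,0]);yw=np.radians(-4.05);ex=np.array([np.cos(yw),np.sin(yw),0]);ey=np.array([-np.sin(yw),np.cos(yw),0])
Rt=tool(85.95,-26.5); z=Rt.apply([0,0,1])
E=O-.0099*ex-.009*ey+[0,0,.040]
delta(E-.016*z,Rt);print(env.read_state()["qpos"])
print("tool coords of board ex, -z:",Rt.inv().apply(ex).round(3),Rt.inv().apply([0,0,-1]).round(3))
E
```

```text
t 19.45 pos [0.5299 0.2978 0.0847] dp [0.0005 0.0011 0.0344] ang [-0.0013  0.0008 -0.0006] F [-0.4  0.8  0.2] w 0.0005
[ 0.55863998  0.45715728  1.95737805 -0.67680778  0.43256764 -0.36211116]
tool coords of board ex, -z: [-0.     0.895  0.446] [ 0.    -0.446  0.895]
```

Request:
jog_arm(deltas=[{"dp": [0.0005, 0.001, 0.02], "angular": [0, 0, 0], "fingers": 1}, {"dp": [0.0005, 0.001, 0.033], "angular": [0, 0, 0], "fingers": 1}, {"dp": [0.0005, 0.001, 0.036], "angular": [0, 0, 0], "fingers": 1}, {"dp": [0.0005, 0.001, 0.0375], "angular": [0, 0, 0], "fingers": 1}, {"dp": [0.0005, 0.001, 0.0375], "angular": [0, 0, 0], "fingers": 1}])

```text
time: 20.08
position: [0.5474, 0.2971, 0.051]
tcp_rot: [2.028, 1.888, 0.442]
contact_force: [-0.2, 0.3, -1.3]
grip_width: 0.0006
```

Request:
jog_arm(deltas=[{"dp": [0, 0.0003, 0.001], "angular": [0, 0, 0], "fingers": 1}, {"dp": [0, 0.0007, 0.002], "angular": [0, 0, 0], "fingers": 1}, {"dp": [0, 0.001, 0.003], "angular": [0, 0, 0], "fingers": 1}, {"dp": [0, 0.001, 0.003], "angular": [0, 0, 0], "fingers": 1}])

```text
time: 20.58
position: [0.5494, 0.297, 0.0494]
tcp_rot: [2.028, 1.888, 0.443]
contact_force: [-7.1, 0.3, 11.1]
grip_width: 0.0007
```

Request:
jog_arm(deltas=[{"dp": [0, 0.0018, 0.0009], "angular": [0, 0, 0], "fingers": 1}, {"dp": [0, 0.0036, 0.0018], "angular": [0, 0, 0], "fingers": 1}, {"dp": [0, 0.0054, 0.0027], "angular": [0, 0, 0], "fingers": 1}])

```text
time: 20.95
position: [0.5554, 0.2966, 0.0494]
tcp_rot: [2.028, 1.888, 0.443]
contact_force: [-7.7, 1.5, 11.0]
grip_width: 0.0005
```

Request:
jog_arm(deltas=[{"dp": [0, 0.0027, 0.0013], "angular": [0, 0, 0], "fingers": 1}, {"dp": [0, 0.0054, 0.0027], "angular": [0, 0, 0], "fingers": 1}, {"dp": [0, 0.0081, 0.004], "angular": [0, 0, 0], "fingers": 1}, {"dp": [0, 0.0107, 0.0053], "angular": [0, 0, 0], "fingers": 1}])

```text
time: 21.45
position: [0.5672, 0.2956, 0.0494]
tcp_rot: [2.028, 1.888, 0.442]
contact_force: [-7.4, 0.1, 11.4]
grip_width: 0.0005
```

```bash
python3 - <<'E'
from d import *
from station import vision
print(env.read_state()["qpos"])
c=vision.camera("top"); np.savez("top9.npz",**c); f=c["frame"][:,:,::-1]
cv2.imwrite("pics/top9z.png",cv2.resize(f[160:235,295:415],None,fx=6,fy=6,interpolation=cv2.INTER_CUBIC))
E
```

```text
[ 0.51543003  0.54534933  1.91669003 -0.73050666  0.37833333 -0.33920711]
```

View pics/top9z.png

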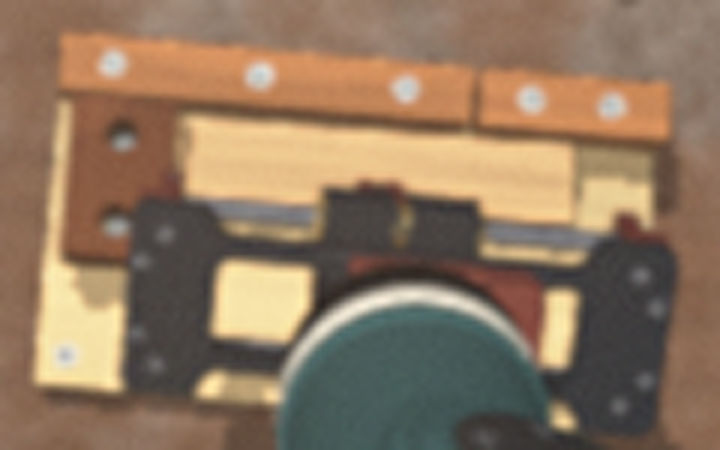

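```bash
python3 - <<'E'
from h import *
yw=np.radians(-4.05);ex=np.array([np.cos(yw),np.sin(yw)]);ey=np.array([-np.sin(yw),np.cos(yw)]);O=np.array([.5646,.3060])
def ends(n,bxs,tag):
    c=load(n); g=c["frame"][...,2].astype(float); gg=c["frame"].astype(float)
    for bx in bxs:
        ys=np.arange(50,90,.5)
        row=[]
        for z in(.040,):
            P=np.array([np.r_[O+bx/1000*ex+y/1000*ey,z] for y in ys]); u=proj(c,P).astype(np.float32)
            s=cv2.remap(c["frame"],u[:,0].reshape(1,-1),u[:,1].reshape(1,-1),cv2.INTER_LINEAR)[0]
        print(tag,bx,[(float(y),int(a[0]),int(a[2])) for y,a in zip(ys[10:50:2],s[10:50:2])])
ends("top8",[0,5,10],"before")
ends("top9",[24,28,32],"now")
# right end
for n,bx in(("top8",5),("top9",28)):
    c=load(n); ys=np.arange(-95,-70,1.); P=np.array([np.r_[O+bx/1000*ex+y/1000*ey,.04] for y in ys]); u=proj(c,P).astype(np.float32)
    s=cv2.remap(c["frame"],u[:,0].reshape(1,-1),u[:,1].reshape(1,-1),cv2.INTER_LINEAR)[0]; print(n,[(float(y),a.tolist()) for y,a in zip(ys,s)])
E
```

```text
before 0 [(55.0, 234, 141), (56.0, 234, 140), (57.0, 234, 140), (58.0, 234, 140), (59.0, 235, 140), (60.0, 234, 139), (61.0, 233, 137), (62.0, 230, 134), (63.0, 225, 129), (64.0, 217, 124), (65.0, 199, 114), (66.0, 180, 104), (67.0, 170, 96), (68.0, 161, 89), (69.0, 152, 81), (70.0, 144, 74), (71.0, 139, 69), (72.0, 137, 67), (73.0, 136, 66), (74.0, 138, 66)]
before 5 [(55.0, 235, 141), (56.0, 235, 141), (57.0, 234, 141), (58.0, 235, 141), (59.0, 236, 142), (60.0, 236, 142), (61.0, 235, 140), (62.0, 234, 139), (63.0, 229, 133), (64.0, 223, 127), (65.0, 205, 117), (66.0, 184, 106), (67.0, 167, 96), (68.0, 153, 85), (69.0, 144, 76), (70.0, 142, 73), (71.0, 140, 69), (72.0, 138, 67), (73.0, 137, 65), (74.0, 137, 65)]
before 10 [(55.0, 237, 143), (56.0, 237, 143), (57.0, 236, 142), (58.0, 236, 142), (59.0, 236, 142), (60.0, 237, 142), (61.0, 234, 138), (62.0, 230, 134), (63.0, 220, 127), (64.0, 206, 119), (65.0, 191, 110), (66.0, 174, 99), (67.0, 158, 89), (68.0, 150, 83), (69.0, 141, 75), (70.0, 137, 71), (71.0, 135, 67), (72.0, 135, 65), (73.0, 135, 65), (74.0, 136, 64)]
now 24 [(55.0,
[... 1677 characters left out ...]
 [227, 185, 133]), (-71.0, [227, 185, 133])]
top9 [(-95.0, [204, 176, 128]), (-94.0, [201, 173, 126]), (-93.0, [201, 173, 125]), (-92.0, [200, 172, 124]), (-91.0, [199, 170, 123]), (-90.0, [197, 168, 122]), (-89.0, [195, 167, 121]), (-88.0, [194, 165, 120]), (-87.0, [188, 161, 116]), (-86.0, [181, 155, 112]), (-85.0, [174, 149, 108]), (-84.0, [168, 143, 103]), (-83.0, [167, 141, 102]), (-82.0, [182, 151, 109]), (-81.0, [197, 161, 116]), (-80.0, [211, 173, 124]), (-79.0, [225, 185, 132]), (-78.0, [231, 190, 136]), (-77.0, [231, 191, 136]), (-76.0, [231, 191, 136]), (-75.0, [231, 190, 136]), (-74.0, [230, 189, 135]), (-73.0, [231, 190, 136]), (-72.0, [231, 191, 136]), (-71.0, [231, 191, 137])]
```

```bash
python3 - <<'E'
from d import *
from station import vision
c=vision.camera("scene"); np.savez("scene9.npz",**c); f=c["frame"][:,:,::-1]
a=cv2.resize(f[185:240,290:365],None,fx=10,fy=10,interpolation=cv2.INTER_CUBIC); cv2.imwrite("pics/s9.png",a)
t=load("top9")["frame"][:,:,::-1]; cv2.imwrite("pics/t9z.png",cv2.resize(t[170:210,300:345],None,fx=14,fy=14,interpolation=cv2.INTER_NEAREST))
print(env.read_state()["contact_force"])
E
```

```text
[-5.57697505 -0.10223525  9.60382738]
```

View pics/s9.png

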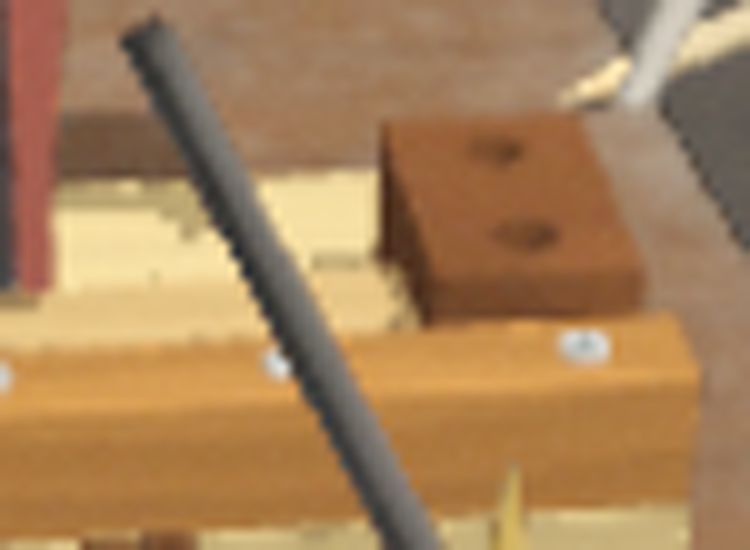

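View pics/t9z.png

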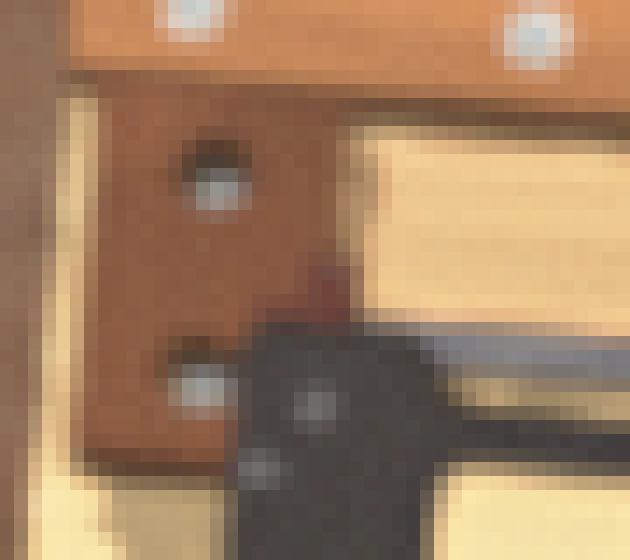

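```bash
python3 - <<'E'
from h import *
for n,rows in(("top8",(184,186,188,190,192,194,196,198)),("top9",(178,180,182,184,186,188,190))):
    f=load(n)["frame"]
    for r in rows: print(n,r,[tuple(map(int,f[r,u])) for u in range(320,332)])
E
```

```text
top8 184 [(136, 91, 68), (136, 91, 67), (132, 87, 63), (135, 94, 69), (152, 123, 91), (166, 141, 104), (174, 150, 109), (201, 171, 126), (228, 197, 143), (232, 204, 150), (234, 206, 151), (232, 200, 147)]
top8 186 [(137, 88, 66), (136, 90, 68), (134, 90, 66), (137, 98, 72), (149, 120, 88), (160, 137, 100), (161, 136, 99), (171, 143, 105), (201, 169, 124), (221, 188, 137), (224, 193, 141), (227, 200, 145)]
top8 188 [(136, 90, 66), (138, 91, 68), (131, 87, 61), (138, 98, 72), (158, 124, 89), (184, 148, 106), (225, 179, 128), (238, 197, 140), (239, 200, 144), (238, 201, 143), (237, 200, 144), (237, 202, 145)]
top8 190 [(135, 89, 65), (136, 91, 65), (135, 89, 65), (136, 98, 71), (154, 122, 89), (181, 146, 105), (223, 179, 128), (235, 198, 141), (235, 196, 139), (236, 197, 143), (236, 197, 142), (236, 197, 141)]
top8 192 [(139, 92, 68), (137, 89, 66), (136, 91, 67), (147, 110, 79), (176, 140, 101), (222, 177, 126), (239, 200, 142), (240, 201, 144), (238, 203, 144), (238, 201, 143), (238, 202, 143), (238, 201, 142)]
top8 194 [(137, 91, 63), (136, 88, 63), (138, 93, 69), (147, 112, 83), (17
[... 1262 characters left out ...]
6), (224, 179, 128), (238, 200, 143), (237, 201, 143), (237, 201, 143), (237, 200, 143)]
top9 186 [(134, 87, 66), (134, 90, 67), (133, 89, 66), (135, 95, 70), (155, 122, 88), (175, 141, 101), (214, 172, 124), (233, 193, 139), (235, 196, 141), (233, 194, 139), (234, 196, 140), (234, 196, 141)]
top9 188 [(137, 89, 68), (130, 86, 65), (123, 81, 64), (121, 84, 67), (134, 101, 79), (164, 128, 94), (218, 173, 124), (234, 193, 138), (235, 197, 141), (233, 193, 138), (233, 195, 139), (233, 194, 139)]
top9 190 [(135, 89, 67), (126, 82, 64), (116, 74, 62), (112, 68, 60), (115, 78, 66), (154, 117, 89), (220, 176, 123), (241, 202, 144), (239, 203, 144), (238, 200, 143), (238, 201, 143), (237, 200, 142)]
```

Request:
jog_arm(deltas=[{"dp": [0.0006, 0.0009, 0.0005], "angular": [0, 0, 0], "fingers": 1}, {"dp": [0.0012, 0.0018, 0.0009], "angular": [0, 0, 0], "fingers": 1}, {"dp": [0.0018, 0.0027, 0.0013], "angular": [0, 0, 0], "fingers": 1}])

```text
time: 21.92
position: [0.5693, 0.2959, 0.0493]
tcp_rot: [2.028, 1.887, 0.438]
contact_force: [-12.4, -2.6, 17.8]
grip_width: 0.0004
```

Request:
jog_arm(deltas=[{"dp": [0, 0.0007, -0.0001], "angular": [0, 0, 0], "fingers": 1}, {"dp": [0, 0.0013, -0.0003], "angular": [0, 0, 0], "fingers": 1}, {"dp": [0, 0.0013, -0.0003], "angular": [0, 0, 0], "fingers": 1}])

```text
time: 22.3
position: [0.5699, 0.2958, 0.0495]
tcp_rot: [2.029, 1.888, 0.437]
contact_force: [-9.8, -1.5, 11.0]
grip_width: 0.0002
```

```bash
python3 - <<'E'
from d import *
from station import vision
print(env.read_state())
for n in("scene","top"):
    c=vision.camera(n); np.savez(f"{n}10.npz",**c); f=c["frame"][:,:,::-1]
    cv2.imwrite(f"pics/{n}10.png",cv2.resize(f[160:235,295:415] if n=="top" else f[180:250,220:370],None,fx=6 if n=="top" else 5,fy=6 if n=="top" else 5,interpolation=cv2.INTER_CUBIC))
E
```

```text
{'time': 22.3, 'qpos': array([ 0.51384425,  0.5474681 ,  1.90866488, -0.71657936,  0.38545497,
       -0.35502077]), 'qd': array([-0.00022692,  0.00092101,  0.00237646, -0.00112403,  0.00076146,
       -0.00010521]), 'tau': array([-1.67152438e+00, -4.67888868e+01, -1.88791394e+01, -1.25377614e+00,
       -2.31606938e+00, -1.26563988e-02]), 'position': array([0.56989632, 0.29575869, 0.04947286]), 'tcp_rot': array([2.02897808, 1.88752394, 0.43737554]), 'contact_force': array([-9.76422597, -1.48037937, 11.01292169]), 'torque': array([-0.41716286,  0.91093638, -0.20396621]), 'grip_width': 0.00018214912179669935}
```

View pics/scene10.png

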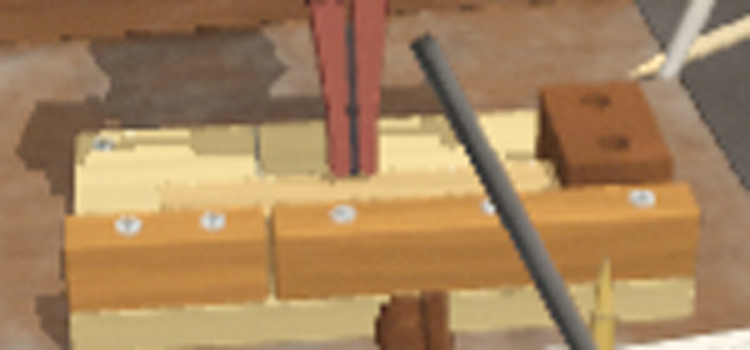

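View pics/top10.png

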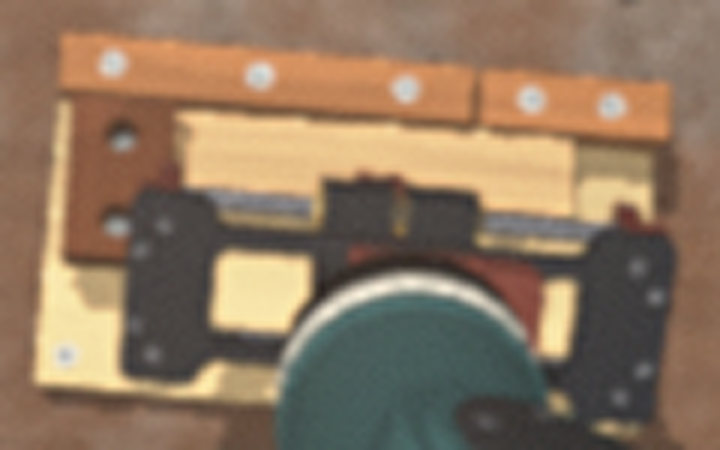

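Request:
jog_arm(deltas=[{"dp": [0, 0.0007, 0.0003], "angular": [0, 0, 0], "fingers": 1}, {"dp": [0, 0.0014, 0.0007], "angular": [0, 0, 0], "fingers": 1}, {"dp": [0, 0.0014, 0.0007], "angular": [0, 0, 0], "fingers": 1}, {"dp": [0, 0.0014, 0.0007], "angular": [0, 0, 0], "fingers": 1}])

```text
time: 22.9
position: [0.5702, 0.2957, 0.0493]
tcp_rot: [2.029, 1.888, 0.436]
contact_force: [-15.8, -0.2, 15.8]
grip_width: 0.0004
```

Request:
jog_arm(deltas=[{"dp": [0, -0.0002, -0.0005], "angular": [0, 0, 0], "fingers": 1}, {"dp": [0, -0.0002, -0.0005], "angular": [0, 0, 0], "fingers": 1}, {"dp": [0, -0.0002, -0.0005], "angular": [0, 0, 0], "fingers": 1}])

```text
time: 23.28
position: [0.5702, 0.2957, 0.0494]
tcp_rot: [2.029, 1.888, 0.436]
contact_force: [-12.6, -0.2, 12.1]
grip_width: 0.0004
```

```bash
python3 - <<'E'
from d import *
from station import vision
for n in("scene","top"):
    c=vision.camera(n); np.savez(f"{n}11.npz",**c); f=c["frame"][:,:,::-1]
    if n=="top": cv2.imwrite("pics/t11z.png",cv2.resize(f[165:210,300:405],None,fx=7,fy=7,interpolation=cv2.INTER_CUBIC))
s=env.read_state(); print(s["contact_force"],s["position"],s["qpos"])
yw=np.radians(-4.05);ex=np.array([np.cos(yw),np.sin(yw)]);ey=np.array([-np.sin(yw),np.cos(yw)]);O=np.array([.5646,.3060])
c=load("top11")
ys=np.arange(-95,-70,1.); P=np.array([np.r_[O+.028*ex+y/1000*ey,.04] for y in ys]); u=proj(c,P).astype(np.float32)
a=cv2.remap(c["frame"],u[:,0].reshape(1,-1),u[:,1].reshape(1,-1),cv2.INTER_LINEAR)[0]; print([(float(y),int(q[0])) for y,q in zip(ys,a)])
for r in range(178,192,2): print(r,[tuple(map(int,c["frame"][r,u])) for u in range(322,330)])
# bystanders moved?
for n in ("top0","top11"):
    f=load(n)["frame"].astype(int); print(n)
d=np.abs(load("top0")["frame"].astype(int)-load("top11")["frame"].astype(int)).sum(2)
print("wax",d[130:160,388:418].mean(),"pencil cands",d[240:280,225:298].mean(),d[180:250,78:120].mean())
E
```

```text
[-12.10447471  -0.35116943  11.22445179] [0.57017283 0.2956743  0.04945289] [ 0.5131274   0.54758246  1.90754811 -0.71217697  0.38640223 -0.36019565]
[(-95.0, 205), (-94.0, 202), (-93.0, 201), (-92.0, 201), (-91.0, 199), (-90.0, 197), (-89.0, 196), (-88.0, 195), (-87.0, 189), (-86.0, 182), (-85.0, 173), (-84.0, 164), (-83.0, 161), (-82.0, 174), (-81.0, 187), (-80.0, 204), (-79.0, 221), (-78.0, 227), (-77.0, 227), (-76.0, 226), (-75.0, 226), (-74.0, 225), (-73.0, 225), (-72.0, 224), (-71.0, 225)]
178 [(131, 86, 65), (130, 90, 66), (146, 109, 79), (167, 129, 93), (179, 140, 101), (177, 139, 100), (172, 135, 98), (173, 136, 98)]
180 [(127, 84, 63), (133, 91, 68), (155, 118, 85), (187, 148, 108), (226, 180, 129), (239, 198, 141), (244, 209, 150), (242, 208, 148)]
182 [(131, 87, 63), (135, 92, 68), (159, 122, 89), (168, 134, 97), (180, 146, 105), (221, 177, 127), (234, 195, 140), (237, 199, 144)]
184 [(131, 87, 65), (132, 92, 67), (156, 121, 89), (178, 144, 103), (219, 176, 126), (237, 198, 142), (238, 202, 144), (236, 200, 142)]
186 [(125, 82, 65), (123, 88, 71), (138, 106, 81), (170, 133, 97), (217, 173, 124), (234, 194, 140), (234, 194, 139), (233, 193, 139)]
188 [(115, 72, 59), (108, 68, 61), (114, 74, 63), (152, 115, 86), (216, 172, 122), (237, 196, 139), (238, 199, 142), (235, 196, 140)]
190 [(108, 69, 60), (106, 68, 58), (109, 74, 63), (134, 107, 85), (181, 147, 112), (218, 176, 133), (232, 188, 140), (232, 188, 140)]
top0
top11
wax 12.72888888888889 pencil cands 10.185616438356165 11.462925170068027
```

View pics/t11z.png

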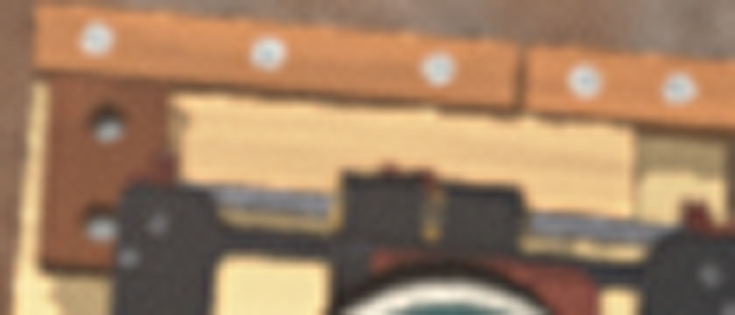

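```bash
python3 - <<'E'
from h import *
c=load("top0")
yw=np.radians(1.0);ex=np.array([np.cos(yw),np.sin(yw)]);ey=np.array([-np.sin(yw),np.cos(yw)]);O=np.array([.4045,.3029])
for sgn in(1,-1):
    ys=sgn*np.arange(66,84,1.); P=np.array([np.r_[O+y/1000*ey,.022] for y in ys]); u=proj(c,P).astype(np.float32)
    a=cv2.remap(c["frame"],u[:,0].reshape(1,-1),u[:,1].reshape(1,-1),cv2.INTER_LINEAR)[0]; print([(float(y),q.tolist()) for y,q in zip(ys,a)])
s=load("scene11"); f=s["frame"][:,:,::-1]
cv2.imwrite("pics/s11.png",cv2.resize(f[190:230,240:350],None,fx=7,fy=7,interpolation=cv2.INTER_NEAREST))
yw=np.radians(-4.05);ex=np.array([np.cos(yw),np.sin(yw)]);ey=np.array([-np.sin(yw),np.cos(yw)]);O=np.array([.5646,.3060])
P=[np.r_[O+x/1000*ex+y/1000*ey,z] for x,y,z in [(13,-82,.04),(40,-82,.04),(13,68,.04),(40,68,.04),(-20,68,.056),(40,68,.056),(43,68,.048),(43,-115,.048),(-20,68,.018)]]
print((proj(s,P)).round(1).tolist(), ((proj(s,P)-[240,190]+.5)*7).round(0).tolist())
E
```

```text
[(66.0, [232, 192, 136]), (67.0, [232, 192, 136]), (68.0, [232, 193, 137]), (69.0, [232, 194, 137]), (70.0, [233, 195, 138]), (71.0, [233, 196, 138]), (72.0, [234, 196, 138]), (73.0, [233, 195, 138]), (74.0, [223, 184, 131]), (75.0, [213, 174, 125]), (76.0, [187, 152, 113]), (77.0, [158, 127, 99]), (78.0, [144, 116, 92]), (79.0, [135, 108, 87]), (80.0, [132, 104, 85]), (81.0, [133, 105, 85]), (82.0, [135, 106, 86]), (83.0, [135, 105, 85])]
[(-66.0, [220, 176, 126]), (-67.0, [220, 176, 126]), (-68.0, [220, 175, 125]), (-69.0, [221, 177, 126]), (-70.0, [223, 179, 128]), (-71.0, [222, 177, 127]), (-72.0, [221, 175, 125]), (-73.0, [208, 165, 117]), (-74.0, [185, 145, 104]), (-75.0, [160, 126, 91]), (-76.0, [139, 110, 84]), (-77.0, [117, 94, 77]), (-78.0, [118, 96, 80]), (-79.0, [120, 98, 83]), (-80.0, [122, 100, 86]), (-81.0, [126, 104, 88]), (-82.0, [127, 104, 89]), (-83.0, [127, 104, 88])]
[[251.8, 217.0], [251.9, 224.8], [330.5, 213.1], [333.0, 220.6], [328.0, 197.4], [333.4, 213.3], [333.4, 217.8], [233.3, 223.0], [327.3, 213.9]] [[86.0, 193.0], [87.0, 247.0], [637.0, 165.0], [654.0, 218.0], [620.0, 55.0], [657.0, 167.0], [658.0, 198.0], [-43.0, 234.0], [614.0, 171.0]]
```

View pics/s11.png

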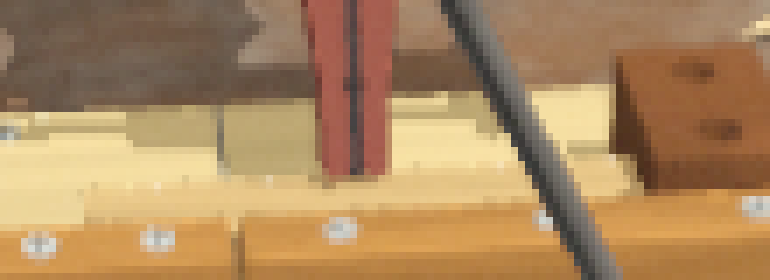

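```bash
python3 - <<'E'
from station import env
s=env.read_state(); print(s["time"],s["contact_force"],s["position"])
print(env.close_job())
E
```

```text
23.375 [-12.10447471  -0.35116943  11.22445179] [0.57017283 0.2956743  0.04945289]
the job is handed in; nothing more can be done
None
```

The stop block is seated on both pegs and released. The strip lies flat on the bed with its left end at the stop, and I handed the job in at 23.4 s with the closed fingertips still pushing it into the fence and the bed.

**What the last checks showed**
- **Stop block:** it stopped at its seated height under a 16 N press. The steel pegs show in both holes in the top view.
- **Push:** the last reading was about 12 N forward and 11 N down, 16.5 N in all. An extra 1.5 mm of commanded forward push moved the tool only 0.3 mm, so the strip is against the fence.
- **Strip against the stop:** I felt a contact force when I laid it there and again near the end of the push. In the top view a shaded band a few millimetres wide remains beside the stop. The strip's right end and the scene view fit contact to about 1 mm, so I took the band for a shadow. The sideways force at the end was only about 0.3 N.
- **Bystanders:** the wax block and pencil areas of the picture look unchanged, and I never touched either.

**What did not go to plan**
- **First descent:** the block landed on the peg tips with about 12 N. I lifted it, shifted it about 1 mm and it went in.
- **Tool tilt:** I wanted 45°, but joint 4 reached its limit, so I used about 26.5°. The 45° push relies partly on fingertip friction.
- **Joint 4 limit:** twice it read about -0.963 against the listed -0.96. I backed off each time; the reading may be rounding, or a slight overrun of the joint range.
- **Push strength:** it briefly peaked at 22 N, after which I eased it back.

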